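# Change over the battery packs in the kitchen charger

### The arm

A 6-joint arm with a two-finger parallel gripper is mounted at the origin on a cart in front of the work surface, level with it; the furniture and walls round the work are solid. World frame = base frame: x ahead of the robot, y to its left, z up, the work surface at z = 0. Lengths are in m, angles in degrees, forces in N, time in s.
With the tool pointing down it reaches from about 0.35 to 0.875 m from the base axis. Payload 4.2 kg.
Tool frame: the origin (TCP) lies on the centre line of the jaws, within the pads' length; the fingertips stand 25 mm ahead of it and the grasp point (between the pads) lies 6 mm ahead of it; z points along the fingers, y is the line along which they close (so a half turn about z gives the same grasp; the last joint's range is limited). The gripper opens to 87 mm and grips with 3 to 60 N. Pads are 19 mm wide; open, the fingers measure 117 mm over their backs; the gripper's body (75 mm by 190 mm) begins 51 mm behind the grasp point.
Start: joints at [80.478, 22.042, 0.453, 0, -68.411, -14.817], TCP at [0.258, 0.569, 0.248] pointing down, gripper open.
Joint ranges: [-179.83, 179.83], [-69.29, 118.12], [-61.27, 80.66], [-181.25, 117.63], [-171.15, -9.14], [-177.46, 177.46]. Speed limits (degrees/s): [159.86, 159.86, 180, 180, 180, 180].

### API

Orientations are given as a 3x3 rotation matrix whose columns are the frame's x, y, z axes.
In Python, from station import r gives the robot as it stands.
- The arm moves only by the tool move_arm, never from a script. Its argument "series" is a list of rows, each an object with "grip": the opening, from 0 (shut) to 1 (fully open); "xyz": the shift along the tool's x, y, z in mm, a list of three; "angular": the turn, a rotation vector about the tool's x, y, z in rad, a list of three. A call has 1 to 10 rows; each row is the pose to reach, as a shift and turn from the pose commanded when the call began, along the tool's axes at that moment; what a row does not reach only later rows make up. A row lasts 1/10 s, in which the tool goes at most 50 mm and 8.59 degrees, less where a joint would pass 70% of its speed; a pose out of reach is approached as far as the arm can. A call with a gripper value outside its range is refused whole. The fingers move at their own pace and stop on an object; the grip force is fixed at half the most. Time passes only in rows, so rows that repeat a pose let the fingers close. It gives the time, the measured TCP pose, the force, the opening and the grip force at its end, in the units of the state.
- r.sense(): the state, without advancing time (a new reading comes with each control period).
- r.capture(name): name is "scene" or "top"; returns a dict with "img" (420x560x3 uint8, red, green, blue), "camera_matrix" (3x3 intrinsics, pixels), "rvec" (rotation vector, rad) and "tvec" (3), from world to camera coordinates, as OpenCV has them. Camera axes: x right, y down, z forward; pixel columns grow to the right and rows downward; lengths in m; the calibration is good to about 2 mm. A picture is of the moment at which its call begins. There is no depth.
- r.finish_job(): hands the job in; it is judged then, once.
The state is a dict: "time_s": time; "joints": joint angles; "joint_velocities": joint speeds; "effort": joint torques, N m; "tcp_pos": TCP position; "ee_rot": TCP orientation; "wrist_force": force on the tool from outside, world axes, zero at the start; "moment": the same for the moment, N m; "gripper_width": opening from 0.0 (shut) to 1.0 (fully open); "gripper_force": force on a finger pad.
Only numpy, scipy, OpenCV 4.12 (cv2) and the standard library are available. Lean on these libraries where they do the work, as an engineer would, in place of code of your own. Each camera call takes 0.05 s, during which the arm holds its last target. There are 200 camera calls.

### The job

Change over the battery packs of the cordless kitchen tools. First switch the charger off at its toggle, and only then handle any pack: lay every charged pack from the charger flat in the wooden tray, and seat every empty pack from the worktop in a bay of its own, fully down on the deck, contact end against the sprung contact. With all packs in place, switch the charger on again; leave the timer, the onion and the blue mug alone.

Things in the scene. Friction and masses are not known exactly. Their poses are not given: they have to be found in the camera images.
- charger: black battery charger fixed on the worktop, sizes in mm: 140 (x) x 236 (y), flat deck 20 above the worktop; origin at the centre of its underside, x to its back (away from the robot within 0.25 rad), y to its left, z up. Three bays along x, at y = +78, +24, -30; toggle switch at the right end, y = -88; behind the bays a hood, x = 46 to 72, y = -64 to 112, 54 high
- power (a joint): steel toggle bat of the power switch: 0 = leans 0.35 rad to the front (to the robot), off; 0.70 = leans 0.35 rad to the back, on (as at the start). It snaps over past 0.35 and is held on either side; about 3 N on its tip push it over
- switch_pivot (a point): pivot of the toggle bat, 24 mm above the worktop; the bat is 29 mm long from here, 7 to 10 thick, its tip 27 higher and 10 in front of the pivot (off) or behind it (on); a bushing 15 across reaches 3 above the pivot; deck free for 23 either way along y and all the way in front and behind
- tray: open wooden tray, loose, 180 (x) x 150 (y) x 30 mm high, walls and floor 6 thick, 0.6 kg; origin at the centre of its underside, z up
- timer: kitchen timer, 66 mm across, 56 high, to be left alone; origin at the centre of its underside
- onion: onion, about 86 mm across, 94 high, to be left alone; origin at the centre of its underside
- blue_mug: mug with a handle, 81 x 110 x 94 mm high, to be left alone; origin at the centre of its underside
- bay_1 (a point): left bay (y = +78): where the centre of a seated pack's contact end lies, x = +14 in the charger's frame, 33 mm above the worktop; the seated pack lies on the deck along x, its centre 34 in front of this point, its top 46 above the worktop, 28 free to its neighbours; gripped across its width it can be drawn straight up
- bay_2 (a point): the same for the middle bay (y = +24). Every bay has a fixed stop at its front, x = -62 to -54, 34 mm wide, 14 high above the deck, and rails along its sides, 31 apart inside, 10 high above the deck, outer faces 43 apart, x = -54 to +12
- bay_3 (a point): the same for the right bay (y = -30). At rest a bay is 6 mm too short for a pack: its contact block must be pushed back further than that, most simply with the contact end of the held pack while the pack is still above the stop (14 mm), then the pack lowered straight down behind the stop and let go
- contact_1 (a joint): left bay's grey sprung contact block, how far pushed back (m): 0 at rest, 0.006 pack seated, 0.016 at most; spring 3 N at 0, 5.6 N at 0.006, 9.6 N at 0.016. Block 25 mm wide, from the deck to 43 above it (46 at its thumb lug), 20 thick, flat front face at x = +8 in the charger's frame at rest
- contact_2 (a joint): the same for the middle bay
- contact_3 (a joint): the same for the right bay
- charged_1: charged pack, seated at the start in the left bay (two or three are there), sizes in mm: square stick 68 x 26 x 26, edges rounded, 110 g, mid grey, black band 22 behind the centre; origin at its centre (13 above its support when lying), x axis along it to the contact end (two brass pads on the end face; the other end is plain)
- charged_2: charged pack, seated at the start in the middle bay (two or three are there), sizes in mm: square stick 68 x 26 x 26, edges rounded, 110 g, mid grey, black band 22 behind the centre; origin at its centre (13 above its support when lying), x axis along it to the contact end (two brass pads on the end face; the other end is plain)
- charged_3: charged pack, seated at the start in the right bay (two or three are there), sizes in mm: square stick 68 x 26 x 26, edges rounded, 110 g, mid grey, black band 22 behind the centre; origin at its centre (13 above its support when lying), x axis along it to the contact end (two brass pads on the end face; the other end is plain)
- empty_1: empty pack loose on the worktop right of the charger, contact end away from the robot within 0.6 rad (two or three are there), sizes in mm: square stick 68 x 26 x 26, edges rounded, 110 g, mid grey, black band 22 behind the centre; origin at its centre (13 above its support when lying), x axis along it to the contact end (two brass pads on the end face; the other end is plain)
- empty_1_end (a point): centre of the contact end face of empty_1, 34 mm from its centre
- empty_2: empty pack loose on the worktop right of the charger, contact end away from the robot within 0.6 rad (two or three are there), sizes in mm: square stick 68 x 26 x 26, edges rounded, 110 g, mid grey, black band 22 behind the centre; origin at its centre (13 above its support when lying), x axis along it to the contact end (two brass pads on the end face; the other end is plain)
- empty_2_end (a point): centre of the contact end face of empty_2, 34 mm from its centre
- empty_3: empty pack loose on the worktop right of the charger, contact end away from the robot within 0.6 rad (two or three are there), sizes in mm: square stick 68 x 26 x 26, edges rounded, 110 g, mid grey, black band 22 behind the centre; origin at its centre (13 above its support when lying), x axis along it to the contact end (two brass pads on the end face; the other end is plain)
- empty_3_end (a point): centre of the contact end face of empty_3, 34 mm from its centre
Not all that is in view belongs to the job. What is shaped like the empty_1 but purple is not meant. Several things have the shape of the tray; the one meant has the colours described above.

How it is judged (in metres and radians):
On the way, in this order (a step that is already met when the one before it is completed fails the run):
1. the charger is switched off: the bat has snapped over to the front (value of joint power below 0.1 rad), for 0.2 s.
2. with the charger off, every charged pack lies in the tray and every empty pack is seated in a bay (value of joint power below 0.1 rad and x of charged_1 in the frame of tray between -0.08 and 0.08 m and y of charged_1 in the frame of tray between -0.065 and 0.065 m and z of each of charged_1, charged_2, charged_3 in the frame of tray below 0.026 m and angle between charged_1's own x axis and vertical between 1.35 and 1.79 rad and x of charged_2 in the frame of tray between -0.08 and 0.08 m and y of charged_2 in the frame of tray between -0.065 and 0.065 m and angle between charged_2's own x axis and vertical between 1.35 and 1.79 rad and x of charged_3 in the frame of tray between -0.08 and 0.08 m and y of charged_3 in the frame of tray between -0.065 and 0.065 m and angle between charged_3's own x axis and vertical between 1.35 and 1.79 rad and (distance between empty_1_end and bay_1 below 0.007 m or distance between empty_1_end and bay_2 below 0.007 m or distance between empty_1_end and bay_3 below 0.007 m) and angle between the x axis of each of empty_1, empty_2, empty_3 and the x axis of charger, either way round below 0.1 rad and (distance between empty_2_end and bay_1 below 0.007 m or distance between empty_2_end and bay_2 below 0.007 m or distance between empty_2_end and bay_3 below 0.007 m) and (distance between empty_3_end and bay_1 below 0.007 m or distance between empty_3_end and bay_2 below 0.007 m or distance between empty_3_end and bay_3 below 0.007 m)), for 0.2 s.
At the end, for the whole second after the job is handed in: bat snapped to the back (joint above 0.6); every charged pack flat in the tray (12 degrees, centre within 80 x 65 mm of its middle, below the rim); every empty pack seated in a bay, contact end within 7 mm of the bay point, axis within 0.1 rad of the charger's; all at rest (value of joint power above 0.6 rad and x of charged_1 in the frame of tray between -0.08 and 0.08 m and y of charged_1 in the frame of tray between -0.065 and 0.065 m and z of each of charged_1, charged_2, charged_3 in the frame of tray below 0.026 m and angle between charged_1's own x axis and vertical between 1.35 and 1.79 rad and x of charged_2 in the frame of tray between -0.08 and 0.08 m and y of charged_2 in the frame of tray between -0.065 and 0.065 m and angle between charged_2's own x axis and vertical between 1.35 and 1.79 rad and x of charged_3 in the frame of tray between -0.08 and 0.08 m and y of charged_3 in the frame of tray between -0.065 and 0.065 m and angle between charged_3's own x axis and vertical between 1.35 and 1.79 rad and (distance between empty_1_end and bay_1 below 0.007 m or distance between empty_1_end and bay_2 below 0.007 m or distance between empty_1_end and bay_3 below 0.007 m) and angle between the x axis of each of empty_1, empty_2, empty_3 and the x axis of charger, either way round below 0.1 rad and (distance between empty_2_end and bay_1 below 0.007 m or distance between empty_2_end and bay_2 below 0.007 m or distance between empty_2_end and bay_3 below 0.007 m) and (distance between empty_3_end and bay_1 below 0.007 m or distance between empty_3_end and bay_2 below 0.007 m or distance between empty_3_end and bay_3 below 0.007 m)); the robot touches nothing.
It fails at once if a pack is lifted while the charger is on (value of joint power above 0.5 rad and height (world z) of any of charged_1, charged_2, charged_3, empty_1, empty_2, empty_3 above 0.055 m).
It fails at once if the timer, the onion or the mug is pushed more than 3 cm away (distance of any of timer, onion, blue_mug from where it was at the start of the episode above 0.03 m).
Of charged_1, charged_2, charged_3 only 2 to 3 are there at a start; the rules pass over those that are not, and their reading is None.
Of empty_1, empty_2, empty_3 only 2 to 3 are there at a start; the rules pass over those that are not, and their reading is None.
At some moment in a run one of empty_1, empty_2, empty_3, tray may be knocked a few centimetres aside while the robot is not near it.
Once in a run the grip may slacken for a moment while it holds something.
It also fails if it takes over 210 s, if anything falls off the work surface, if the arm or the gripper's body presses on something with over 40 N, if the wrist force passes 120 N, or if a joint passes its speed limit or range.

## Working session

There is one attempt and no reset: what is moved stays moved. The work goes in short steps, Python scripts to look and compute and a tool call to move; the robot and the scene stay as the last step left them, time stands still between calls to the robot, and variables do not carry over. Pictures are saved under pics/ and viewed, at most 14 in all, crops included, and the job is handed in when it is done.

Besides the shell and the picture viewer there is one more tool, called after "Emit:" by a JSON object that holds its "name" and its "arguments", one argument or row to a line. move_arm: Moves the arm, as the interface text tells. Its arguments: {"type":"object","properties":{"series":{"type":"array"}},"required":["series"]}

```bash
ls; mkdir -p pics; python3 - <<'E'
from station import r
import cv2,numpy as np
s=r.sense();print(s)
for n in("scene","top"):
    c=r.capture(n);cv2.imwrite(f"pics/{n}0.png",cv2.resize(c["img"][:,:,::-1],(800,600),interpolation=cv2.INTER_CUBIC))
    R=cv2.Rodrigues(np.array(c["rvec"]))[0];print(n,c["camera_matrix"],-R.T@np.array(c["tvec"]).ravel(),R)
E
```

```text
pics
{'time_s': 0.0, 'joints': array([ 8.04777624e+01,  2.20903763e+01,  3.80087670e-01, -2.92304355e-02,
       -6.84119185e+01, -1.48164839e+01]), 'joint_velocities': array([-0.0494162 ,  0.03640467,  0.00241563,  0.05036354, -0.10146085,
       -0.07083559]), 'effort': array([-1.70523435e-04, -3.90669644e+01,  1.87408948e+01,  4.22004998e+00,
        1.10589320e-02, -1.79065596e-04]), 'tcp_pos': array([0.25733529, 0.56895914, 0.24646509]), 'ee_rot': array([[ 9.11047412e-01, -4.12300788e-01, -8.20686166e-04],
       [-4.12301595e-01, -9.11045166e-01, -2.02500691e-03],
       [ 8.72297806e-05,  2.18324752e-03, -9.99997613e-01]]), 'wrist_force': array([-0.57125645,  0.36062396, -0.28540765]), 'moment': array([-0.01465274, -0.03045496,  0.00646594]), 'gripper_force': 0.0, 'gripper_width': 0.9957981827256728}
scene [[471.77678529   0.         280.1075237 ]
 [  0.         471.77678529 206.59546506]
 [  0.           0.           1.        ]] [ 0.05974528 -0.57012039  1.28614244] [[ 0.77251925 -0.63498222  0.00340415]
 [-0.51745811 -0.63262851 -0.57621026]
 [ 0.36803684  0.44337201 -0.8172944 ]]
top [[545.47555989   0.         279.39748179]
 [  0.         545.47555989 210.61813128]
 [  0.           0.           1.        ]] [-0.58073949  0.59334682  1.67168956] [[-0.39539883 -0.91837635  0.01564118]
 [-0.72009637  0.29937002 -0.62597029]
 [ 0.57019381 -0.25877108 -0.77969003]]
```

View pics/scene0.png

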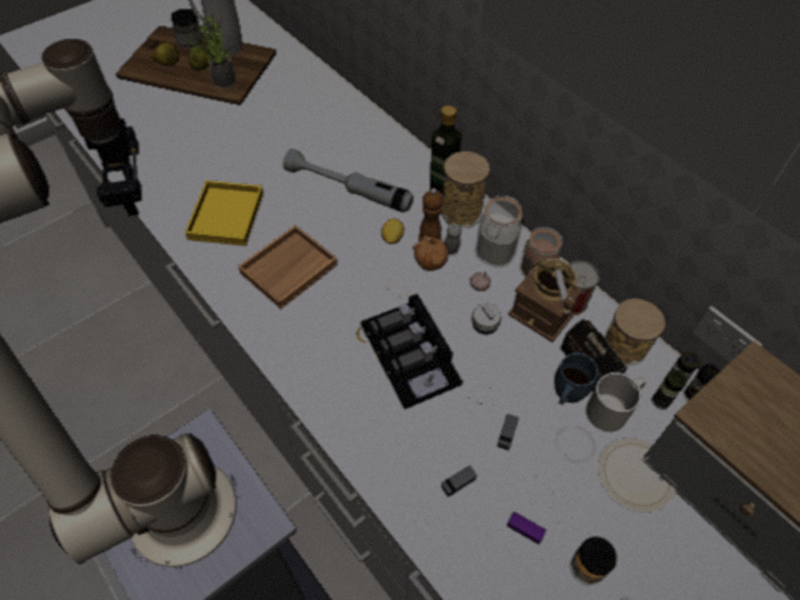

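View pics/top0.png

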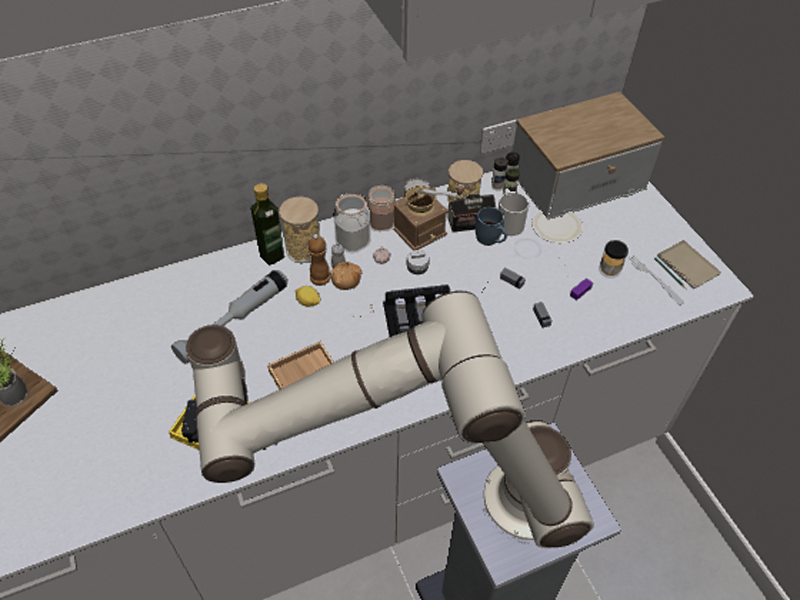

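The scene view (800 px) shows the charger at about (412,350) with three packs, and its toggle on the white plate at (432,382). Candidates for each target:
- **Empties:** grey sticks at (508,432) and (458,480). The purple stick at (527,527) is a decoy.
- **Tray:** the wooden one at (288,265). The yellow one at (226,212) is a decoy.

Next is a close crop plus ray-cast estimates.

```bash
cat > h.py <<'E'
import cv2,numpy as np
from station import r
def cap(n):
    c=r.capture(n);c["R"]=cv2.Rodrigues(np.array(c["rvec"],float))[0];c["t"]=np.array(c["tvec"],float).ravel();c["K"]=np.array(c["camera_matrix"]);return c
def ray(c,px,z):
    px=np.atleast_2d(np.array(px,float));d=np.c_[px,np.ones(len(px))]@np.linalg.inv(c["K"]).T@c["R"];o=-c["R"].T@c["t"]
    return o+d*((z-o[2])/d[:,2:])
def proj(c,P):
    q=np.atleast_2d(np.array(P,float))@c["R"].T+c["t"];q=q@c["K"].T;return q[:,:2]/q[:,2:]
def crop(c,x0,y0,w,h,k,f):
    cv2.imwrite(f,cv2.resize(c["img"][y0:y0+h,x0:x0+w,::-1],None,fx=k,fy=k,interpolation=cv2.INTER_CUBIC))
def toolmove(dw):  # world shift(m)-> tool mm
    return np.round(1000*np.array(r.sense()["ee_rot"]).T@np.array(dw),1)
E
python3 - <<'E'
from h import *
c=cap("scene");k=560/800
np.save("pics/s0.npy",c["img"])
for n,p,z in[("tray",(288,263),.03),("e1",(508,432),.026),("e2",(458,480),.026),("chg",(412,350),.03),("purple",(527,527),.026),("bat",(432,380),.05),("mug",(575,380),.05),("timer",(487,318),.03)]:print(n,ray(c,np.array(p)*k,z).round(3))
crop(c,240,195,140,105,5.7,"pics/c1.png")
crop(c,300,270,100,75,8,"pics/c2.png")
# tray contour
h=cv2.cvtColor(c["img"],cv2.COLOR_RGB2HSV);print(h[int(263*k),int(288*k)],c["img"][int(232*k),int(293*k)])
m=cv2.inRange(h,(3,70,60),(18,255,255));n,l,st,ce=cv2.connectedComponentsWithStats(m)
i=l[int(263*k),int(288*k)];print(st[i]);ct=cv2.findContours((l==i).astype(np.uint8),0,2)[0][0]
b=cv2.boxPoints(cv2.minAreaRect(ct));print(b,ray(c,b,.03).round(3))
pts=cv2.approxPolyDP(cv2.convexHull(ct),4,True)[:,0];print(pts,ray(c,pts,.03).round(3))
E
```

```text
tray [[0.48 0.35 0.03]]
e1 [[ 0.581 -0.282  0.026]]
e2 [[ 0.438 -0.292  0.026]]
chg [[ 0.553 -0.017  0.03 ]]
purple [[ 0.476 -0.438  0.026]]
bat [[ 0.531 -0.106  0.05 ]]
mug [[ 0.76  -0.293  0.05 ]]
timer [[ 0.736 -0.059  0.03 ]]
[ 13 123 102] [52 37 25]
[ 167  158   68   54 1754]
[[166.08002 186.44003]
 [212.64001 151.52002]
 [235.32    181.76001]
 [188.76001 216.68002]] [[0.382 0.417 0.03 ]
 [0.592 0.448 0.03 ]
 [0.573 0.287 0.03 ]
 [0.374 0.266 0.03 ]]
[[206 158]
 [234 182]
 [194 211]
 [167 186]] [[0.557 0.437 0.03 ]
 [0.569 0.289 0.03 ]
 [0.399 0.274 0.03 ]
 [0.385 0.417 0.03 ]]
```

View pics/c1.png

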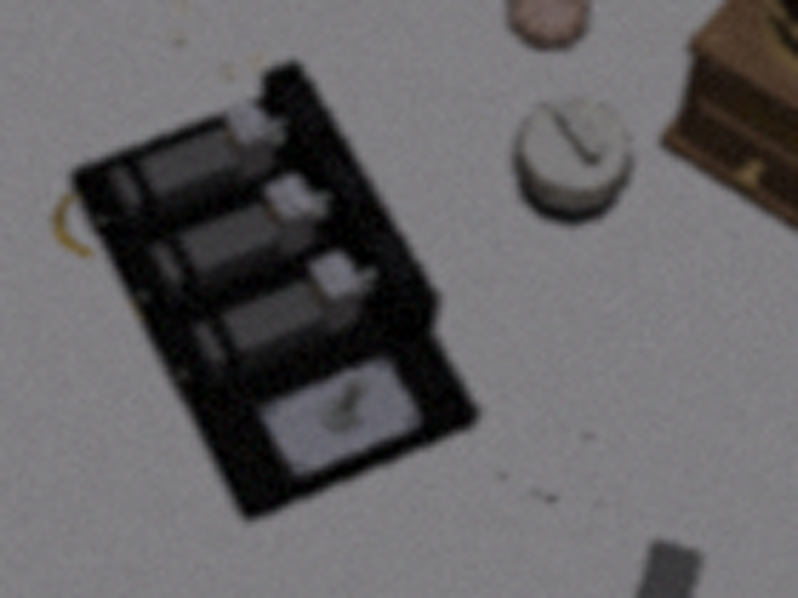

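View pics/c2.png

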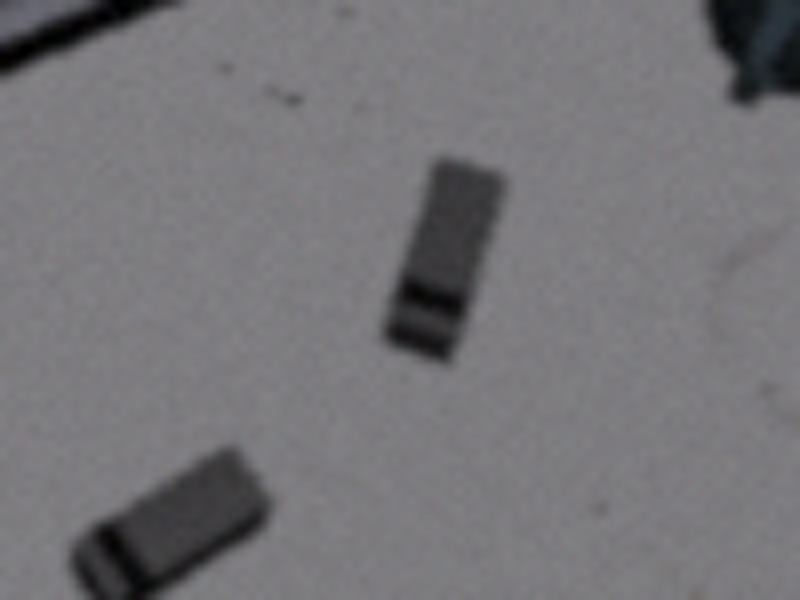

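The crops confirm the choice: three grey packs in the bays, toggle on the light plate at crop pixel (345,400). Both empties are grey with their band at the robot-side end, and the purple stick is ruled out. Next I measure the poses.

```bash
python3 - <<'E'
from h import *
c=cap("scene")
o=np.array([240,195]);s=5.7
W=lambda p,z:ray(c,(np.array(p)+.5)/s-.5+o,z)[0]
FR=W((248,520),0);BR=W((478,415),0);FL=W((75,175),0.01)
print(FR,BR,FL,"len",np.linalg.norm(FR-BR),np.linalg.norm((FR-FL)[:2]))
yw=np.arctan2(*(BR-FR)[[1,0]]);yf=np.arctan2(*(FL-FR)[[1,0]])-np.pi/2;print("yaw",yw,yf)
from scipy.optimize import least_squares
# named points: bottoms & pack top corners (plain end/ contact end)
M=[(-.07,-.118,0),(.07,-.118,0),(-.07,.118,.01)];P=[(248,520),(478,415),(75,175)]
px=(np.array(P)+.5)/s-.5+o
def tf(q):
    a=q[2];R=np.array([[np.cos(a),-np.sin(a),0],[np.sin(a),np.cos(a),0],[0,0,1]]);return lambda p:np.atleast_2d(p)@R.T+np.array([q[0],q[1],0])
f=lambda q:(proj(c,tf(q)(M))-px).ravel()
q=least_squares(f,[.55,-.02,0.1]).x;print(q,f(q).round(1))
T=tf(q)
img=cv2.resize(c["img"][195:300,240:380,::-1],None,fx=s,fy=s,interpolation=cv2.INTER_CUBIC)
def dr(p,col):
    u=(proj(c,T(p))[0]-o+.5)*s-.5;cv2.circle(img,tuple(int(v) for v in u),3,col,-1)
for y in(.078,.024,-.03):
    for dx in(-.054,.014):
        for dy in(-.013,.013):dr((dx,y+dy,.046),(0,0,255))
dr((0,-.088,.024),(0,255,0));dr((.01,-.088,.051),(0,255,255))
for p in[(.072,-.064,.054),(.072,.112,.054),(.046,-.064,.054),(.046,.112,.054)]:dr(p,(255,0,0))
for p in[(-.07,-.118,.02),(.07,-.118,.02),(-.07,.118,.02)]:dr(p,(255,0,255))
cv2.imwrite("pics/c3.png",img)
# empties
g=c["img"].astype(int);h=cv2.cvtColor(c["img"],cv2.COLOR_RGB2GRAY);h=cv2.GaussianBlur(h,(3,3),0)
m=(h<100).astype(np.uint8);m[:, :]*=1
n,l,st,ce=cv2.connectedComponentsWithStats(m[270:350,300:400])
print(h[280,320],st)
E
```

```text
[ 0.46223588 -0.10138495  0.        ] [ 0.59703523 -0.13212614  0.        ] [0.51947827 0.12105698 0.01      ] len 0.1382602055993561 0.2296891441290521
yaw -0.22421696798806934 -0.2518714413438239
[ 0.55852999 -0.00449654 -0.2448426 ] [ 0.1  0.2  1.   0.7 -1.2 -1.1]
127 [[   0    0  100   80 7169]
 [   0    0    4    2    6]
 [   0    0   23   10  114]
 [  87    0   13   14  140]
 [  47   20   16   26  253]
 [   8   56   26   22  318]]
```

View pics/c3.png

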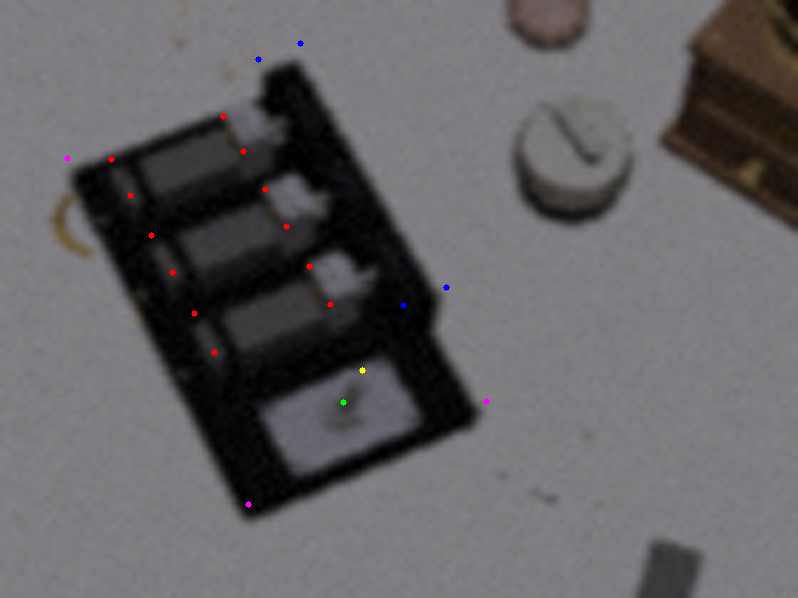

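The overlay sits about 14 crop pixels too high on every feature, so the corners I picked are the deck's top edge (z = 0.02). I refit with that and measure the empties and the tray.

```bash
cat >> h.py <<'E'
from scipy.optimize import least_squares
def tf(q):
    a=q[2];R=np.array([[np.cos(a),-np.sin(a),0],[np.sin(a),np.cos(a),0],[0,0,1]]);return lambda p:np.atleast_2d(p)@R.T+np.array([q[0],q[1],0])
def empties(c):
    g=cv2.GaussianBlur(cv2.cvtColor(c["img"],cv2.COLOR_RGB2GRAY),(3,3),0);m=(g<100).astype(np.uint8)
    n,l,st,ce=cv2.connectedComponentsWithStats(m)
    for i in range(1,n):
        if not(150<st[i,4]<500):continue
        w=ray(c,ce[i],.013)[0]
        if not(.35<w[0]<.75 and -.4<w[1]<-.17):continue
        ct=cv2.findContours((l==i).astype(np.uint8),0,2)[0][0][:,0].astype(float)
        W=ray(c,ct,.013)[:,:2];rc=cv2.minAreaRect(W.astype(np.float32));b=cv2.boxPoints(rc);e=[b[1]-b[0],b[2]-b[1]];e=max(e,key=np.linalg.norm);e=e*np.sign(e[0])
        yield w,np.degrees(np.arctan2(e[1],e[0])),rc[1],ce[i]
E
python3 - <<'E'
from h import *
c=cap("scene");o=np.array([240,195]);s=5.7
M=[(-.07,-.118,.02),(.07,-.118,.02),(-.07,.118,.02),(.072,.112,.054),(.072,-.064,.054),(.014,-.017,.046),(.014,.037,.046),(.014,.091,.046)]
P=[(248,520),(478,415),(75,175),(300,62),(440,297),(310,283),(268,205),(225,131)]
px=(np.array(P)+.5)/s-.5+o
f=lambda q:(proj(c,tf(q)(M))-px).ravel()
q=least_squares(f,[.55,-.02,-.24],loss="soft_l1").x;print(q,f(q).reshape(-1,2).round(1).tolist())
T=tf(q);print("pivot",T((0,-.088,.024)),"bat tip px",((proj(c,T((.01,-.088,.051)))-o+.5)*s-.5))
for y in(.078,.024,-.03):print("pack",T((-.02,y,.033)).round(4))
for e in empties(c):print(e)
s2=8;o2=np.array([300,270])
for n,L in(("e1",[(435,160),(503,178),(450,362),(386,340)]),("e2",[(235,447),(268,495),(75,550)])):
    print(n,ray(c,(np.array(L)+.5)/s2-.5+o2,.026).round(4).tolist())
E
```

```text
[ 0.5524284  -0.0115976  -0.24919945] [[-0.1, 0.1], [1.6, 0.5], [-1.4, -0.5], [0.2, -0.8], [1.2, 1.2], [-0.2, -0.2], [-0.5, -0.1], [-0.3, -0.2]]
pivot [[ 0.53072511 -0.0968793   0.024     ]] bat tip px [[362.4005397  386.77581244]]
pack [[0.5523 0.0689 0.033 ]]
pack [[0.539  0.0166 0.033 ]]
pack [[ 0.5256 -0.0357  0.033 ]]
(array([ 0.5853411 , -0.27799903,  0.013     ]), np.float32(30.540977), (0.07915831357240677, 0.029302069917321205), array([354.91666667, 302.37698413]))
(array([ 0.44049513, -0.29016814,  0.013     ]), np.float32(-8.778236), (0.03430637717247009, 0.07598917186260223), array([320.61755486, 336.57053292]))
e1 [[0.6059, -0.2507, 0.026], [0.62, -0.2714, 0.026], [0.5555, -0.3094, 0.026], [0.5438, -0.2892, 0.026]]
e2 [[0.4758, -0.2842, 0.026], [0.4729, -0.304, 0.026], [0.4086, -0.2764, 0.026]]
```

Emit:
{"name": "move_arm", "arguments": {
  "series": [
    {"grip": 0,"xyz": [34,30,0],"angular": [0,0,0]},
    {"grip": 0,"xyz": [69,60,0],"angular": [0,0,0]},
    {"grip": 0,"xyz": [104,90,0],"angular": [0,0,0]},
    {"grip": 0,"xyz": [138,120,0],"angular": [0,0,0]},
    {"grip": 0,"xyz": [172,150,0],"angular": [0,0,0]},
    {"grip": 0,"xyz": [207,180,0],"angular": [0,0,0]},
    {"grip": 0,"xyz": [242,210,0],"angular": [0,0,0]},
    {"grip": 0,"xyz": [276,240,0],"angular": [0,0,0]},
    {"grip": 0,"xyz": [310,270,0],"angular": [0,0,0]},
    {"grip": 0,"xyz": [345,300,0],"angular": [0,0,0]}
  ]
}}

```text
time_s: 1.25
tcp_pos: [0.4486, 0.1522, 0.2479]
ee_rot: [[0.911, -0.412, 0.001], [-0.412, -0.911, 0.0], [0.0, -0.001, -1.0]]
wrist_force: [1.7, -0.5, 0.6]
gripper_width: 0.17
gripper_force: 0.0
```

Emit:
{"name": "move_arm", "arguments": {
  "series": [
    {"grip": 0,"xyz": [36,31,10],"angular": [0,0,0]},
    {"grip": 0,"xyz": [72,62,20],"angular": [0,0,0]},
    {"grip": 0,"xyz": [108,93,30],"angular": [0,0,0]},
    {"grip": 0,"xyz": [144,124,40],"angular": [0,0,0]},
    {"grip": 0,"xyz": [180,155,50],"angular": [0,0,-0.06]},
    {"grip": 0,"xyz": [215,188,60],"angular": [0,0,-0.12]},
    {"grip": 0,"xyz": [215,188,80],"angular": [0,0,-0.176]},
    {"grip": 0,"xyz": [215,188,90],"angular": [0,0,-0.176]},
    {"grip": 0,"xyz": [215,188,90],"angular": [0,0,-0.176]},
    {"grip": 0,"xyz": [215,188,90],"angular": [0,0,-0.176]}
  ]
}}

```text
time_s: 2.25
tcp_pos: [0.5668, -0.1052, 0.1581]
ee_rot: [[0.969, -0.245, 0.001], [-0.245, -0.969, -0.0], [0.001, 0.0, -1.0]]
wrist_force: [0.0, -1.4, 0.2]
gripper_width: 0.0
gripper_force: 0.0
```

```bash
cat >> h.py <<'E'
Q=np.array([.5524,-.0116,-.2492])
def st():
    s=r.sense();R=s["ee_rot"];p=s["tcp_pos"];d=p-[Q[0],Q[1],0];a=-Q[2];ch=[np.cos(a)*d[0]-np.sin(a)*d[1],np.sin(a)*d[0]+np.cos(a)*d[1],d[2]]
    print("t%.1f"%s["time_s"],"tcp",p.round(4),"chg mm",(1000*np.array(ch)).round(1),"yaw %.2f"%np.degrees(np.arctan2(R[1,0],R[0,0])),"tilt",R[:2,2].round(4),"w",round(s["gripper_width"]*87,1),"gf",round(s["gripper_force"],1),"F",s["wrist_force"].round(1))
E
python3 - <<'E'
from h import *
st();c=cap("scene");crop(c,240,195,140,105,5.7,"pics/c4.png")
E
```

```text
t2.2 tcp [ 0.5668 -0.1052  0.1581] chg mm [ 37.1 -87.2 158.1] yaw -14.20 tilt [ 0.0006 -0.0003] w 0.0 gf 0.0 F [ 0.  -1.4  0.2]
```

View pics/c4.png

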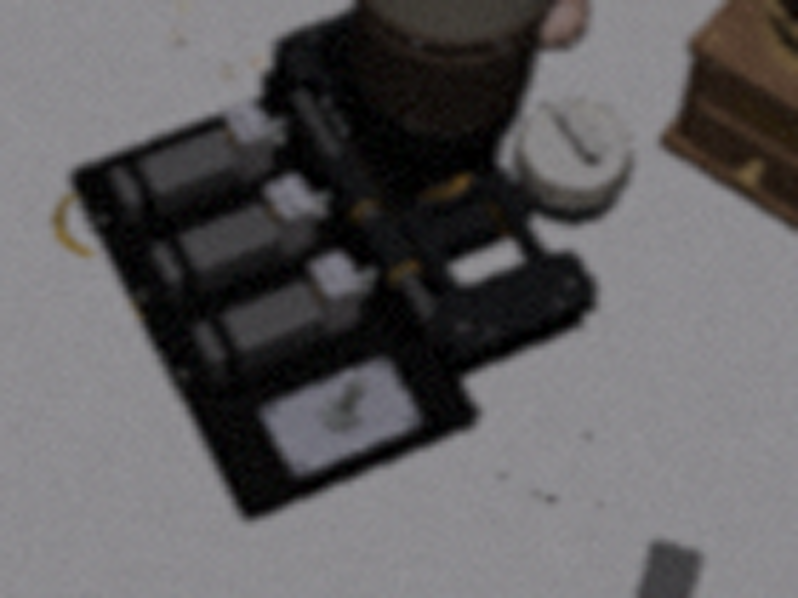

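Arm and hand hover right behind the switch and the toggle still leans back at (350,400). I lower the closed fingers behind it and pull it forward.

Emit:
{"name": "move_arm", "arguments": {
  "series": [
    {"grip": 0,"xyz": [0,0,45],"angular": [0,0,0]},
    {"grip": 0,"xyz": [0,0,80],"angular": [0,0,0]},
    {"grip": 0,"xyz": [0,0,94],"angular": [0,0,0]},
    {"grip": 0,"xyz": [-7,0,94],"angular": [0,0,0]},
    {"grip": 0,"xyz": [-12,0,94],"angular": [0,0,0]},
    {"grip": 0,"xyz": [-17,0,94],"angular": [0,0,0]},
    {"grip": 0,"xyz": [-21,0,94],"angular": [0,0,0]},
    {"grip": 0,"xyz": [-25,0,94],"angular": [0,0,0]},
    {"grip": 0,"xyz": [-28,0,94],"angular": [0,0,0]},
    {"grip": 0,"xyz": [-28,0,94],"angular": [0,0,0]}
  ]
}}

```text
time_s: 3.3
tcp_pos: [0.5399, -0.099, 0.0642]
ee_rot: [[0.969, -0.246, 0.002], [-0.246, -0.969, -0.0], [0.002, -0.0, -1.0]]
wrist_force: [1.9, -0.3, 1.1]
gripper_width: 0.009
gripper_force: 1.3
```

Emit:
{"name": "move_arm", "arguments": {
  "series": [
    {"grip": 0,"xyz": [10,0,0],"angular": [0,0,0]},
    {"grip": 0,"xyz": [28,0,-20],"angular": [0,0,0]},
    {"grip": 0,"xyz": [28,0,-60],"angular": [0,0,0]},
    {"grip": 0,"xyz": [28,0,-94],"angular": [0,0,0]},
    {"grip": 0,"xyz": [28,0,-94],"angular": [0,0,0]},
    {"grip": 0,"xyz": [28,0,-94],"angular": [0,0,0]}
  ]
}}

```text
time_s: 3.9
tcp_pos: [0.5664, -0.1061, 0.1575]
ee_rot: [[0.969, -0.247, -0.001], [-0.247, -0.969, 0.001], [-0.001, -0.0, -1.0]]
wrist_force: [-0.4, 0.1, -0.5]
gripper_width: 0.009
gripper_force: 0.0
```

```bash
python3 - <<'E'
from h import *
st();c=cap("scene");crop(c,240,195,140,105,5.7,"pics/c5.png")
E
```

```text
t3.9 tcp [ 0.5664 -0.1061  0.1575] chg mm [ 36.8 -88.1 157.5] yaw -14.30 tilt [-0.001   0.0006] w 0.8 gf 0.0 F [-0.4  0.1 -0.5]
```

View pics/c5.png

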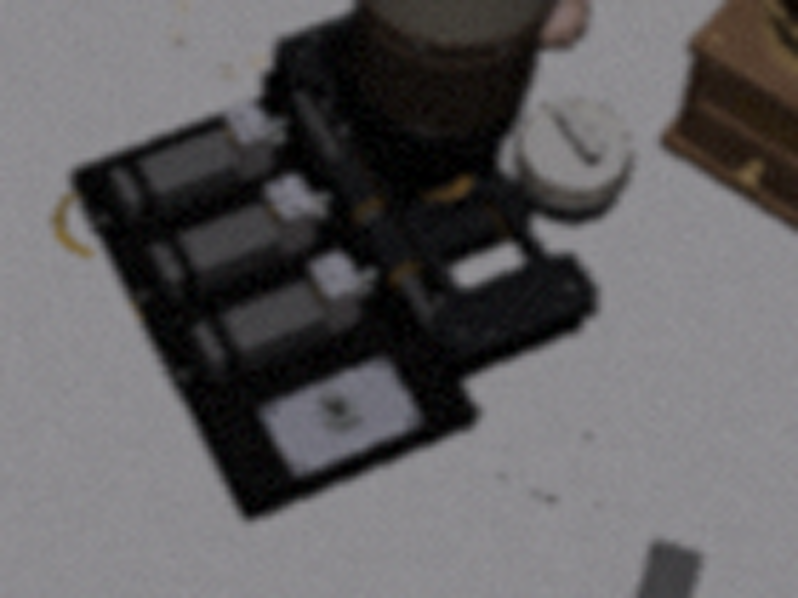

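The bat now leans to the front, so the charger is off. Next I grasp the left pack.

Emit:
{"name": "move_arm", "arguments": {
  "series": [
    {"grip": 0.46,"xyz": [-14,-41,0],"angular": [0,0,0]},
    {"grip": 0.46,"xyz": [-28,-83,0],"angular": [0,0,0]},
    {"grip": 0.46,"xyz": [-42,-124,0],"angular": [0,0,0]},
    {"grip": 0.46,"xyz": [-57,-166,0],"angular": [0,0,0]},
    {"grip": 0.46,"xyz": [-57,-166,30],"angular": [0,0,0]},
    {"grip": 0.46,"xyz": [-57,-166,60],"angular": [0,0,0]},
    {"grip": 0.46,"xyz": [-57,-166,85],"angular": [0,0,0]},
    {"grip": 0.46,"xyz": [-57,-166,100],"angular": [0,0,0]},
    {"grip": 0.46,"xyz": [-57,-166,100],"angular": [0,0,0]},
    {"grip": 0.2,"xyz": [-57,-166,100],"angular": [0,0,0]}
  ]
}}

```text
time_s: 4.95
tcp_pos: [0.551, 0.0685, 0.0558]
ee_rot: [[0.969, -0.246, -0.004], [-0.246, -0.969, -0.002], [-0.004, 0.003, -1.0]]
wrist_force: [0.1, -0.5, 0.9]
gripper_width: 0.426
gripper_force: 0.0
```

Emit:
{"name": "move_arm", "arguments": {
  "series": [
    {"grip": 0.1,"xyz": [0,0,0],"angular": [0,0,0]},
    {"grip": 0.1,"xyz": [0,0,0],"angular": [0,0,0]},
    {"grip": 0.1,"xyz": [0,0,0],"angular": [0,0,0]},
    {"grip": 0.1,"xyz": [0,0,-10],"angular": [0,0,0]},
    {"grip": 0.1,"xyz": [0,0,-25],"angular": [0,0,0]},
    {"grip": 0.1,"xyz": [0,0,-25],"angular": [0,0,0]}
  ]
}}

```text
time_s: 5.55
tcp_pos: [0.5499, 0.0682, 0.0822]
ee_rot: [[0.969, -0.247, -0.006], [-0.247, -0.969, -0.001], [-0.005, 0.003, -1.0]]
wrist_force: [-5.2, 1.3, 1.5]
gripper_width: 0.291
gripper_force: 29.9
```

```bash
python3 - <<'E'
from h import *
st();c=cap("scene");crop(c,240,195,140,105,5.7,"pics/c6.png")
E
```

```text
t5.5 tcp [0.5499 0.0682 0.0822] chg mm [-22.1  76.8  82.2] yaw -14.30 tilt [-0.0055 -0.0014] w 25.3 gf 29.9 F [-5.2  1.3  1.5]
```

View pics/c6.png

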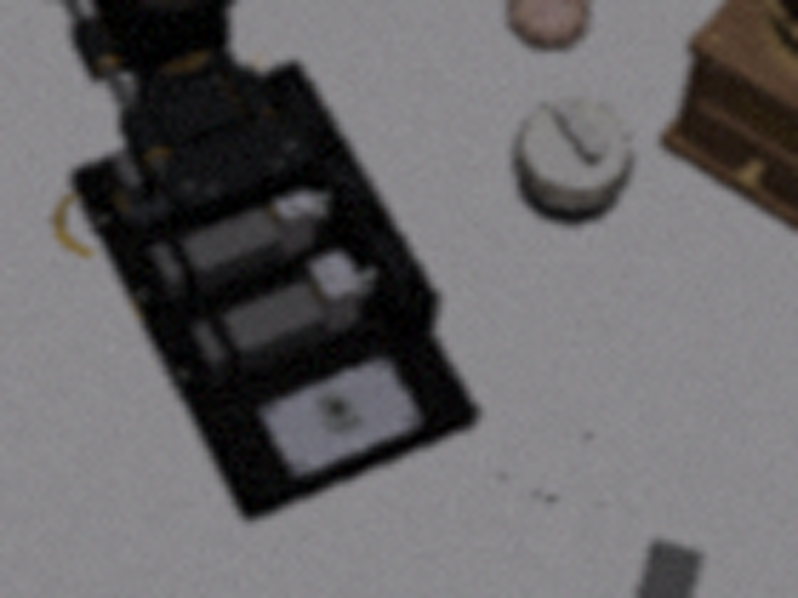

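Holding pack 1 (width 25.3 mm, grip force 30 N). I lift it and re-measure the tray.

Emit:
{"name": "move_arm", "arguments": {
  "series": [
    {"grip": 0.1,"xyz": [0,0,-25],"angular": [0,0,0]},
    {"grip": 0.1,"xyz": [0,0,-65],"angular": [0,0,0]},
    {"grip": 0.1,"xyz": [0,0,-75],"angular": [0,0,0]}
  ]
}}

```text
time_s: 5.9
tcp_pos: [0.5551, 0.0693, 0.1616]
ee_rot: [[0.969, -0.245, 0.009], [-0.245, -0.969, 0.002], [0.008, -0.004, -1.0]]
wrist_force: [1.3, -0.4, -1.1]
gripper_width: 0.297
gripper_force: 29.9
```

```bash
cat >> h.py <<'E'
def tray(c):
    h=cv2.cvtColor(c["img"],cv2.COLOR_RGB2HSV);m=cv2.inRange(h,(3,70,40),(18,255,255))
    m=cv2.morphologyEx(m,cv2.MORPH_CLOSE,np.ones((5,5)));n,l,s,ce=cv2.connectedComponentsWithStats(m)
    for i in range(1,n):
        w=ray(c,ce[i],.015)[0]
        if s[i,4]>900 and .3<w[0]<.7 and .15<w[1]<.6:
            ct=cv2.findContours((l==i).astype(np.uint8),0,2)[0];ct=max(ct,key=cv2.contourArea)[:,0].astype(float)
            rc=cv2.minAreaRect(ray(c,cv2.convexHull(ct.astype(np.float32))[:,0],.02)[:,:2].astype(np.float32))
            print("tray",w.round(3),"rect",np.round(rc[0],3),np.round(rc[1],3),round(rc[2],1),s[i,4])
E
python3 - <<'E'
from h import *
st();c=cap("scene");tray(c)
E
```

```text
t5.9 tcp [0.5551 0.0693 0.1616] chg mm [-17.3  79.1 161.6] yaw -14.20 tilt [0.0087 0.0016] w 25.9 gf 29.9 F [ 1.3 -0.4 -1.1]
tray [0.479 0.356 0.015] rect [0.48  0.355] [0.186 0.165] 6.8 2097
```

Emit:
{"name": "move_arm", "arguments": {
  "series": [
    {"grip": 0.1,"xyz": [-24,-34,0],"angular": [0,0,0]},
    {"grip": 0.1,"xyz": [-50,-72,0],"angular": [0,0,0]},
    {"grip": 0.1,"xyz": [-77,-112,0],"angular": [0,0,0]},
    {"grip": 0.1,"xyz": [-104,-152,0],"angular": [0,0,0]},
    {"grip": 0.1,"xyz": [-131,-191,0],"angular": [0,0,0]},
    {"grip": 0.1,"xyz": [-158,-230,0],"angular": [0,0,0]},
    {"grip": 0.1,"xyz": [-177,-258,0],"angular": [0,0,0]},
    {"grip": 0.1,"xyz": [-186,-271,0],"angular": [0,0,0]},
    {"grip": 0.1,"xyz": [-186,-271,30],"angular": [0,0,0]},
    {"grip": 0.1,"xyz": [-186,-271,65],"angular": [0,0,0]}
  ]
}}

```text
time_s: 6.95
tcp_pos: [0.439, 0.3782, 0.0922]
ee_rot: [[0.969, -0.246, 0.002], [-0.246, -0.969, 0.002], [0.001, -0.003, -1.0]]
wrist_force: [0.0, -0.5, -2.6]
gripper_width: 0.291
gripper_force: 29.9
```

Emit:
{"name": "move_arm", "arguments": {
  "series": [
    {"grip": 0.1,"xyz": [0,0,30],"angular": [0,0,0]},
    {"grip": 0.1,"xyz": [0,0,43],"angular": [0,0,0]},
    {"grip": 0.1,"xyz": [0,0,47],"angular": [0,0,0]},
    {"grip": 0.1,"xyz": [0,0,47],"angular": [0,0,0]},
    {"grip": 0.41,"xyz": [0,0,47],"angular": [0,0,0]},
    {"grip": 0.41,"xyz": [0,0,47],"angular": [0,0,0]},
    {"grip": 0.41,"xyz": [0,0,45],"angular": [0,0,0]},
    {"grip": 0.41,"xyz": [0,0,25],"angular": [0,0,0]},
    {"grip": 0.41,"xyz": [0,0,-20],"angular": [0,0,0]},
    {"grip": 0.41,"xyz": [0,0,-65],"angular": [0,0,0]}
  ]
}}

```text
time_s: 7.95
tcp_pos: [0.4385, 0.3771, 0.1591]
ee_rot: [[0.969, -0.246, -0.0], [-0.246, -0.969, -0.001], [-0.0, 0.001, -1.0]]
wrist_force: [0.5, 0.8, -0.0]
gripper_width: 0.412
gripper_force: 0.0
```

```bash
python3 - <<'E'
from h import *
st()
E
```

```text
t8.0 tcp [0.4385 0.3771 0.1591] chg mm [-206.2  348.6  159.1] yaw -14.24 tilt [-0.0003 -0.0009] w 35.9 gf 0.0 F [ 0.5  0.8 -0. ]
```

Emit:
{"name": "move_arm", "arguments": {
  "series": [
    {"grip": 0.46,"xyz": [20,35,0],"angular": [0,0,0]},
    {"grip": 0.46,"xyz": [43,75,0],"angular": [0,0,0]},
    {"grip": 0.46,"xyz": [66,115,0],"angular": [0,0,0]},
    {"grip": 0.46,"xyz": [89,155,0],"angular": [0,0,0]},
    {"grip": 0.46,"xyz": [112,196,0],"angular": [0,0,0]},
    {"grip": 0.46,"xyz": [135,236,0],"angular": [0,0,0]},
    {"grip": 0.46,"xyz": [158,276,0],"angular": [0,0,0]},
    {"grip": 0.46,"xyz": [176,308,0],"angular": [0,0,0]},
    {"grip": 0.46,"xyz": [186,325,0],"angular": [0,0,0]},
    {"grip": 0.46,"xyz": [186,325,10],"angular": [0,0,0]}
  ]
}}

```text
time_s: 8.95
tcp_pos: [0.5406, 0.0147, 0.1494]
ee_rot: [[0.968, -0.25, 0.005], [-0.25, -0.968, 0.001], [0.004, -0.002, -1.0]]
wrist_force: [-0.2, -0.1, 0.2]
gripper_width: 0.459
gripper_force: 0.0
```

Emit:
{"name": "move_arm", "arguments": {
  "series": [
    {"grip": 0.46,"xyz": [0,0,40],"angular": [0,0,0]},
    {"grip": 0.46,"xyz": [0,0,75],"angular": [0,0,0]},
    {"grip": 0.46,"xyz": [0,0,89],"angular": [0,0,0]},
    {"grip": 0.46,"xyz": [0,0,89],"angular": [0,0,0]},
    {"grip": 0.1,"xyz": [0,0,89],"angular": [0,0,0]},
    {"grip": 0.1,"xyz": [0,0,89],"angular": [0,0,0]},
    {"grip": 0.1,"xyz": [0,0,89],"angular": [0,0,0]},
    {"grip": 0.1,"xyz": [0,0,70],"angular": [0,0,0]},
    {"grip": 0.1,"xyz": [0,0,35],"angular": [0,0,0]},
    {"grip": 0.1,"xyz": [0,0,-10],"angular": [0,0,0]}
  ]
}}

```text
time_s: 9.95
tcp_pos: [0.5369, 0.0162, 0.1565]
ee_rot: [[0.969, -0.247, -0.006], [-0.247, -0.969, -0.001], [-0.006, 0.003, -1.0]]
wrist_force: [1.2, 0.8, -1.4]
gripper_width: 0.296
gripper_force: 30.0
```

```bash
python3 - <<'E'
from h import *
st();c=cap("scene");tray(c)
for e in empties(c):print(e[0].round(4),e[1],e[3])
E
```

```text
t9.9 tcp [0.5369 0.0162 0.1565] chg mm [-21.9  23.2 156.5] yaw -14.28 tilt [-0.0062 -0.0014] w 25.8 gf 30.0 F [ 1.2  0.8 -1.4]
tray [0.482 0.354 0.015] rect [0.48  0.355] [0.186 0.164] 6.7 1926
[ 0.5856 -0.278   0.013 ] 30.55866 [354.97413793 302.32758621]
[ 0.4405 -0.2904  0.013 ] -7.069452 [320.68791946 336.63758389]
```

Emit:
{"name": "move_arm", "arguments": {
  "series": [
    {"grip": 0.1,"xyz": [-20,-33,0],"angular": [0,0,0]},
    {"grip": 0.1,"xyz": [-44,-72,0],"angular": [0,0,0]},
    {"grip": 0.1,"xyz": [-68,-112,0],"angular": [0,0,0]},
    {"grip": 0.1,"xyz": [-93,-152,0],"angular": [0,0,0]},
    {"grip": 0.1,"xyz": [-118,-192,0],"angular": [0,0,0]},
    {"grip": 0.1,"xyz": [-142,-231,0],"angular": [0,0,0]},
    {"grip": 0.1,"xyz": [-161,-262,0],"angular": [0,0,0]},
    {"grip": 0.1,"xyz": [-169,-275,0],"angular": [0,0,0]},
    {"grip": 0.1,"xyz": [-169,-275,30],"angular": [0,0,0]},
    {"grip": 0.1,"xyz": [-169,-275,65],"angular": [0,0,0]}
  ]
}}

```text
time_s: 11.0
tcp_pos: [0.4434, 0.3261, 0.0933]
ee_rot: [[0.969, -0.245, 0.003], [-0.245, -0.969, 0.004], [0.002, -0.004, -1.0]]
wrist_force: [0.7, -0.3, -2.1]
gripper_width: 0.301
gripper_force: 30.0
```

Emit:
{"name": "move_arm", "arguments": {
  "series": [
    {"grip": 0.1,"xyz": [0,0,30],"angular": [0,0,0]},
    {"grip": 0.1,"xyz": [0,0,43],"angular": [0,0,0]},
    {"grip": 0.1,"xyz": [0,0,47],"angular": [0,0,0]},
    {"grip": 0.1,"xyz": [0,0,47],"angular": [0,0,0]},
    {"grip": 0.39,"xyz": [0,0,47],"angular": [0,0,0]},
    {"grip": 0.39,"xyz": [0,0,47],"angular": [0,0,0]},
    {"grip": 0.39,"xyz": [0,0,45],"angular": [0,0,0]},
    {"grip": 0.39,"xyz": [0,0,25],"angular": [0,0,0]},
    {"grip": 0.39,"xyz": [0,0,-20],"angular": [0,0,0]},
    {"grip": 0.39,"xyz": [0,0,-65],"angular": [0,0,0]}
  ]
}}

```text
time_s: 12.0
tcp_pos: [0.4427, 0.3244, 0.1588]
ee_rot: [[0.969, -0.246, -0.001], [-0.246, -0.969, -0.001], [-0.0, 0.001, -1.0]]
wrist_force: [0.9, 1.6, 0.7]
gripper_width: 0.389
gripper_force: 0.0
```

Emit:
{"name": "move_arm", "arguments": {
  "series": [
    {"grip": 0.46,"xyz": [18,35,0],"angular": [0,0,0]},
    {"grip": 0.46,"xyz": [39,76,0],"angular": [0,0,0]},
    {"grip": 0.46,"xyz": [60,117,0],"angular": [0,0,0]},
    {"grip": 0.46,"xyz": [81,158,0],"angular": [0,0,0]},
    {"grip": 0.46,"xyz": [102,199,0],"angular": [0,0,0]},
    {"grip": 0.46,"xyz": [123,240,0],"angular": [0,0,0]},
    {"grip": 0.46,"xyz": [144,281,0],"angular": [0,0,0]},
    {"grip": 0.46,"xyz": [160,312,0],"angular": [0,0,0]},
    {"grip": 0.46,"xyz": [169,329,0],"angular": [0,0,0]},
    {"grip": 0.46,"xyz": [169,329,10],"angular": [0,0,0]}
  ]
}}

```text
time_s: 13.0
tcp_pos: [0.5272, -0.0378, 0.149]
ee_rot: [[0.968, -0.25, 0.004], [-0.25, -0.968, 0.0], [0.004, -0.001, -1.0]]
wrist_force: [-0.1, 0.5, -0.2]
gripper_width: 0.459
gripper_force: 0.0
```

Emit:
{"name": "move_arm", "arguments": {
  "series": [
    {"grip": 0.46,"xyz": [0,0,40],"angular": [0,0,0]},
    {"grip": 0.46,"xyz": [0,0,75],"angular": [0,0,0]},
    {"grip": 0.46,"xyz": [0,0,89],"angular": [0,0,0]},
    {"grip": 0.46,"xyz": [0,0,89],"angular": [0,0,0]},
    {"grip": 0.1,"xyz": [0,0,89],"angular": [0,0,0]},
    {"grip": 0.1,"xyz": [0,0,89],"angular": [0,0,0]},
    {"grip": 0.1,"xyz": [0,0,89],"angular": [0,0,0]},
    {"grip": 0.1,"xyz": [0,0,70],"angular": [0,0,0]},
    {"grip": 0.1,"xyz": [0,0,35],"angular": [0,0,0]},
    {"grip": 0.1,"xyz": [0,0,-10],"angular": [0,0,0]}
  ]
}}

```text
time_s: 14.0
tcp_pos: [0.5235, -0.0359, 0.1565]
ee_rot: [[0.969, -0.247, -0.006], [-0.247, -0.969, -0.001], [-0.006, 0.002, -1.0]]
wrist_force: [1.1, -0.2, -1.1]
gripper_width: 0.297
gripper_force: 30.0
```

```bash
python3 - <<'E'
from h import *
st();c=cap("scene");tray(c)
for e in empties(c):print(e[0].round(4),e[1],e[3])
a=c["img"][145:225,155:250,::-1];b=c["img"][195:275,240:335,::-1]
cv2.imwrite("pics/c7.png",cv2.resize(np.hstack([a,b]),None,fx=4.2,fy=4.2,interpolation=cv2.INTER_CUBIC))
E
```

```text
t14.0 tcp [ 0.5235 -0.0359  0.1565] chg mm [-22.  -30.6 156.5] yaw -14.28 tilt [-0.0064 -0.0008] w 25.9 gf 30.0 F [ 1.1 -0.2 -1.1]
tray [0.485 0.356 0.015] rect [0.48  0.357] [0.187 0.169] 6.6 1767
[ 0.5856 -0.278   0.013 ] 30.55864 [354.99137931 302.33189655]
[ 0.4408 -0.2904  0.013 ] -7.0694804 [320.75333333 336.58      ]
```

View pics/c7.png

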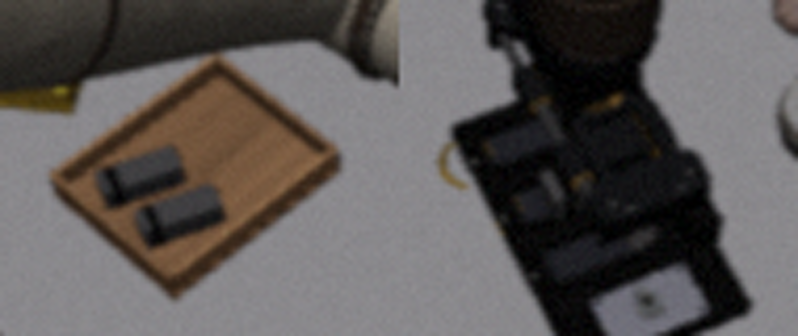

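Both packs lie flat in the tray at crop pixels (140,175) and (180,215). I place the third, then return and re-check the empties.

Emit:
{"name": "move_arm", "arguments": {
  "series": [
    {"grip": 0.1,"xyz": [-9,-32,0],"angular": [0,0,0]},
    {"grip": 0.1,"xyz": [-22,-80,0],"angular": [0,0,0]},
    {"grip": 0.1,"xyz": [-35,-128,0],"angular": [0,0,0]},
    {"grip": 0.1,"xyz": [-48,-176,0],"angular": [0,0,0]},
    {"grip": 0.1,"xyz": [-61,-223,0],"angular": [0,0,0]},
    {"grip": 0.1,"xyz": [-74,-271,0],"angular": [0,0,0]},
    {"grip": 0.1,"xyz": [-87,-319,0],"angular": [0,0,0]},
    {"grip": 0.1,"xyz": [-98,-360,0],"angular": [0,0,0]},
    {"grip": 0.1,"xyz": [-104,-382,0],"angular": [0,0,0]},
    {"grip": 0.1,"xyz": [-104,-382,20],"angular": [0,0,0]}
  ]
}}

```text
time_s: 15.05
tcp_pos: [0.5201, 0.3652, 0.1398]
ee_rot: [[0.97, -0.242, 0.006], [-0.242, -0.97, 0.006], [0.005, -0.007, -1.0]]
wrist_force: [0.2, 0.2, -0.7]
gripper_width: 0.294
gripper_force: 30.0
```

Emit:
{"name": "move_arm", "arguments": {
  "series": [
    {"grip": 0.1,"xyz": [0,0,40],"angular": [0,0,0]},
    {"grip": 0.1,"xyz": [0,0,75],"angular": [0,0,0]},
    {"grip": 0.1,"xyz": [0,0,88],"angular": [0,0,0]},
    {"grip": 0.1,"xyz": [0,0,92],"angular": [0,0,0]},
    {"grip": 0.1,"xyz": [0,0,92],"angular": [0,0,0]},
    {"grip": 0.42,"xyz": [0,0,92],"angular": [0,0,0]},
    {"grip": 0.42,"xyz": [0,0,92],"angular": [0,0,0]},
    {"grip": 0.42,"xyz": [0,0,80],"angular": [0,0,0]},
    {"grip": 0.42,"xyz": [0,0,40],"angular": [0,0,0]},
    {"grip": 0.42,"xyz": [0,0,-20],"angular": [0,0,0]}
  ]
}}

```text
time_s: 16.05
tcp_pos: [0.5182, 0.3593, 0.148]
ee_rot: [[0.969, -0.246, -0.002], [-0.246, -0.969, -0.003], [-0.002, 0.003, -1.0]]
wrist_force: [0.8, 1.4, -0.6]
gripper_width: 0.419
gripper_force: 0.0
```

Emit:
{"name": "move_arm", "arguments": {
  "series": [
    {"grip": 0.42,"xyz": [12,43,0],"angular": [0,0,0]},
    {"grip": 0.42,"xyz": [25,91,0],"angular": [0,0,0]},
    {"grip": 0.42,"xyz": [38,139,0],"angular": [0,0,0]},
    {"grip": 0.42,"xyz": [51,187,0],"angular": [0,0,0]},
    {"grip": 0.42,"xyz": [64,235,0],"angular": [0,0,0]},
    {"grip": 0.42,"xyz": [77,283,0],"angular": [0,0,0]},
    {"grip": 0.42,"xyz": [90,331,0],"angular": [0,0,0]},
    {"grip": 0.42,"xyz": [104,382,0],"angular": [0,0,0]},
    {"grip": 0.42,"xyz": [104,382,0],"angular": [0,0,0]}
  ]
}}

```text
time_s: 16.95
tcp_pos: [0.5254, -0.0403, 0.1491]
ee_rot: [[0.968, -0.253, 0.002], [-0.253, -0.968, -0.0], [0.002, -0.0, -1.0]]
wrist_force: [-0.5, -0.3, 0.6]
gripper_width: 0.422
gripper_force: 0.0
```

```bash
python3 - <<'E'
from h import *
st();c=cap("scene");tray(c)
for e in empties(c):print(e[0].round(4),e[1],e[3])
a=c["img"][145:225,155:250,::-1];b=c["img"][270:350,300:395,::-1]
cv2.imwrite("pics/c8.png",cv2.resize(np.hstack([a,b]),None,fx=4.2,fy=4.2,interpolation=cv2.INTER_CUBIC))
E
```

```text
t16.9 tcp [ 0.5254 -0.0403  0.1491] chg mm [-19.1 -34.4 149.1] yaw -14.63 tilt [ 0.0018 -0.0001] w 36.7 gf 0.0 F [-0.5 -0.3  0.6]
tray [0.481 0.355 0.015] rect [0.481 0.355] [0.189 0.166] 7.3 1601
[ 0.5856 -0.278   0.013 ] 30.55864 [354.99137931 302.33189655]
[ 0.4405 -0.2904  0.013 ] -7.069452 [320.68791946 336.63758389]
```

View pics/c8.png

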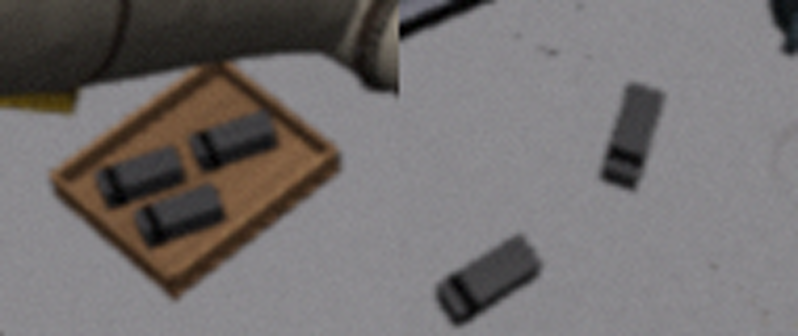

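All three charged packs lie flat in the tray and both empties are where they were. I go to the near empty at (.4405, -.290), yaw -7°.

Emit:
{"name": "move_arm", "arguments": {
  "series": [
    {"grip": 0.6,"xyz": [-3,40,0],"angular": [0,0,0]},
    {"grip": 0.6,"xyz": [-7,88,0],"angular": [0,0,0]},
    {"grip": 0.6,"xyz": [-10,136,0],"angular": [0,0,0]},
    {"grip": 0.6,"xyz": [-14,184,0],"angular": [0,0,-0.06]},
    {"grip": 0.6,"xyz": [-17,232,0],"angular": [0,0,-0.127]},
    {"grip": 0.6,"xyz": [-20,268,0],"angular": [0,0,-0.127]},
    {"grip": 0.6,"xyz": [-20,268,40],"angular": [0,0,-0.127]},
    {"grip": 0.6,"xyz": [-20,268,80],"angular": [0,0,-0.127]},
    {"grip": 0.6,"xyz": [-20,268,110],"angular": [0,0,-0.127]},
    {"grip": 0.6,"xyz": [-20,268,120],"angular": [0,0,-0.127]}
  ]
}}

```text
time_s: 18.0
tcp_pos: [0.4395, -0.2894, 0.0255]
ee_rot: [[0.993, -0.121, -0.004], [-0.121, -0.993, 0.001], [-0.004, -0.001, -1.0]]
wrist_force: [0.4, 0.8, 0.0]
gripper_width: 0.601
gripper_force: 0.0
```

Emit:
{"name": "move_arm", "arguments": {
  "series": [
    {"grip": 0.6,"xyz": [0,0,0],"angular": [0,0,0]},
    {"grip": 0.1,"xyz": [0,0,0],"angular": [0,0,0]},
    {"grip": 0.1,"xyz": [0,0,0],"angular": [0,0,0]},
    {"grip": 0.1,"xyz": [0,0,0],"angular": [0,0,0]},
    {"grip": 0.1,"xyz": [0,0,0],"angular": [0,0,0]},
    {"grip": 0.1,"xyz": [0,0,-30],"angular": [0,0,0]},
    {"grip": 0.1,"xyz": [0,0,-75],"angular": [0,0,0]},
    {"grip": 0.1,"xyz": [0,0,-110],"angular": [0,0,0]},
    {"grip": 0.1,"xyz": [0,0,-120],"angular": [0,0,0]},
    {"grip": 0.1,"xyz": [0,0,-120],"angular": [0,0,0]}
  ]
}}

```text
time_s: 19.0
tcp_pos: [0.441, -0.2907, 0.1493]
ee_rot: [[0.993, -0.122, 0.004], [-0.122, -0.993, -0.001], [0.004, 0.0, -1.0]]
wrist_force: [0.3, 0.4, -1.3]
gripper_width: 0.295
gripper_force: 30.0
```

```bash
python3 - <<'E'
from h import *
st();c=cap("scene");tray(c)
u=proj(c,r.sense()["tcp_pos"])[0];print(u)
x,y=int(u[0])-60,int(u[1])-40
crop(c,x,y,120,90,6.6,"pics/c9.png")
E
```

```text
t19.0 tcp [ 0.441  -0.2907  0.1493] chg mm [ -39.1 -298.   149.3] yaw -6.99 tilt [ 0.0041 -0.001 ] w 25.7 gf 30.0 F [ 0.3  0.4 -1.3]
[324.38517297 318.10987246]
```

View pics/c9.png

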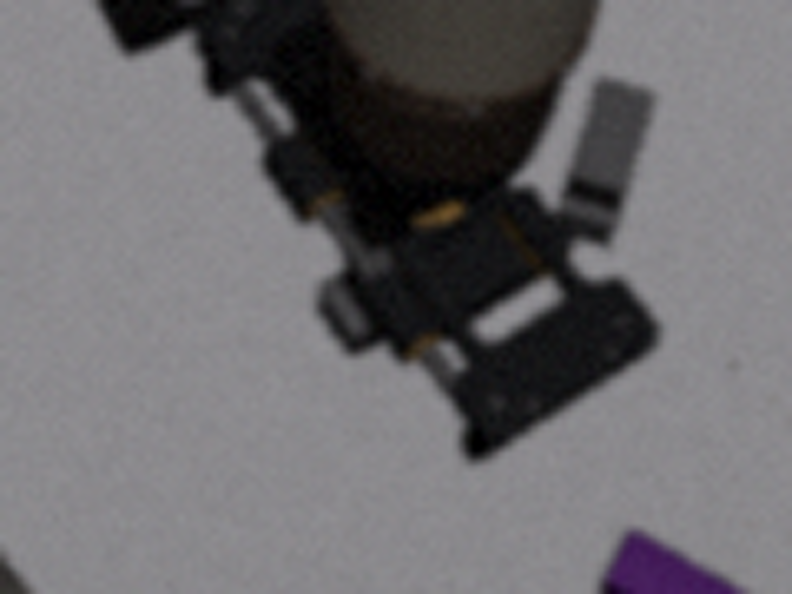

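The measured z was .0255 at grasp: an earlier row had been cut by the 50 mm limit, so the command sits 10 mm low. The hold is too deep to clear the bay rails, so I set the pack down and regrip 11 mm higher.

Emit:
{"name": "move_arm", "arguments": {
  "series": [
    {"grip": 0.1,"xyz": [0,0,45],"angular": [0,0,0]},
    {"grip": 0.1,"xyz": [0,0,85],"angular": [0,0,0]},
    {"grip": 0.1,"xyz": [0,0,112],"angular": [0,0,0]},
    {"grip": 0.1,"xyz": [0,0,118],"angular": [0,0,0]},
    {"grip": 0.1,"xyz": [0,0,118],"angular": [0,0,0]},
    {"grip": 0.45,"xyz": [0,0,118],"angular": [0,0,0]},
    {"grip": 0.45,"xyz": [0,0,118],"angular": [0,0,0]},
    {"grip": 0.45,"xyz": [0,0,112],"angular": [0,0,0]},
    {"grip": 0.45,"xyz": [0,0,108],"angular": [0,0,0]},
    {"grip": 0.45,"xyz": [0,0,108],"angular": [0,0,0]}
  ]
}}

```text
time_s: 20.05
tcp_pos: [0.4409, -0.2908, 0.0404]
ee_rot: [[0.993, -0.121, 0.002], [-0.121, -0.993, -0.001], [0.002, 0.0, -1.0]]
wrist_force: [-0.4, 0.1, 0.2]
gripper_width: 0.447
gripper_force: 0.0
```

Emit:
{"name": "move_arm", "arguments": {
  "series": [
    {"grip": 0.1,"xyz": [0,0,0],"angular": [0,0,0]},
    {"grip": 0.1,"xyz": [0,0,0],"angular": [0,0,0]},
    {"grip": 0.1,"xyz": [0,0,0],"angular": [0,0,0]},
    {"grip": 0.1,"xyz": [0,0,0],"angular": [0,0,0]}
  ]
}}

```text
time_s: 20.45
tcp_pos: [0.4402, -0.2905, 0.0395]
ee_rot: [[0.993, -0.122, -0.0], [-0.122, -0.993, 0.0], [-0.0, -0.0, -1.0]]
wrist_force: [0.2, 0.3, 1.2]
gripper_width: 0.295
gripper_force: 30.0
```

Emit:
{"name": "move_arm", "arguments": {
  "series": [
    {"grip": 0.1,"xyz": [0,0,-30],"angular": [0,0,0]},
    {"grip": 0.1,"xyz": [0,0,-75],"angular": [0,0,0]},
    {"grip": 0.1,"xyz": [0,0,-110],"angular": [0,0,0]},
    {"grip": 0.1,"xyz": [0,0,-118],"angular": [0,0,0]},
    {"grip": 0.1,"xyz": [0,0,-118],"angular": [0,0,0]}
  ]
}}

```text
time_s: 20.95
tcp_pos: [0.4408, -0.2906, 0.1588]
ee_rot: [[0.993, -0.122, 0.003], [-0.122, -0.993, -0.001], [0.003, 0.0, -1.0]]
wrist_force: [-0.4, -0.7, -1.0]
gripper_width: 0.293
gripper_force: 30.0
```

```bash
python3 - <<'E'
from h import *
st();c=cap("scene");tray(c)
for e in empties(c):print(e[0].round(4),e[1],e[3])
E
```

```text
t20.9 tcp [ 0.4408 -0.2906  0.1588] chg mm [ -39.3 -297.9  158.8] yaw -6.99 tilt [ 0.0031 -0.0006] w 25.5 gf 30.0 F [-0.4 -0.7 -1. ]
```

Holding at TCP 26.5 mm above the pack centre. I carry it over bay 3 and align with the charger.

Emit:
{"name": "move_arm", "arguments": {
  "series": [
    {"grip": 0.1,"xyz": [4,-30,0],"angular": [0,0,0]},
    {"grip": 0.1,"xyz": [9,-75,0],"angular": [0,0,0.03]},
    {"grip": 0.1,"xyz": [15,-120,0],"angular": [0,0,0.06]},
    {"grip": 0.1,"xyz": [21,-165,0],"angular": [0,0,0.09]},
    {"grip": 0.1,"xyz": [26,-210,0],"angular": [0,0,0.127]},
    {"grip": 0.1,"xyz": [31,-250,0],"angular": [0,0,0.127]},
    {"grip": 0.1,"xyz": [33,-266,0],"angular": [0,0,0.127]},
    {"grip": 0.1,"xyz": [33,-266,0],"angular": [0,0,0.127]},
    {"grip": 0.1,"xyz": [33,-266,0],"angular": [0,0,0.127]},
    {"grip": 0.1,"xyz": [33,-266,0],"angular": [0,0,0.127]}
  ]
}}

```text
time_s: 22.0
tcp_pos: [0.5045, -0.0317, 0.1567]
ee_rot: [[0.969, -0.248, -0.002], [-0.248, -0.969, -0.0], [-0.002, 0.001, -1.0]]
wrist_force: [-1.0, -0.2, -1.2]
gripper_width: 0.295
gripper_force: 30.0
```

Emit:
{"name": "move_arm", "arguments": {
  "series": [
    {"grip": 0.1,"xyz": [0,0,30],"angular": [0,0,0]},
    {"grip": 0.1,"xyz": [0,0,55],"angular": [0,0,0]},
    {"grip": 0.1,"xyz": [0,0,70],"angular": [0,0,0]},
    {"grip": 0.1,"xyz": [0,0,75],"angular": [0,0,0]},
    {"grip": 0.1,"xyz": [0,0,75],"angular": [0,0,0]},
    {"grip": 0.1,"xyz": [0,0,75],"angular": [0,0,0]}
  ]
}}

```text
time_s: 22.6
tcp_pos: [0.506, -0.031, 0.0833]
ee_rot: [[0.969, -0.247, 0.001], [-0.247, -0.969, 0.0], [0.001, -0.0, -1.0]]
wrist_force: [0.1, -0.1, -0.9]
gripper_width: 0.294
gripper_force: 30.0
```

```bash
python3 - <<'E'
from h import *
st()
for n in("scene","top"):
    c=cap(n);p=tf(Q)((-.02,-.03,.05))[0];u=proj(c,p)[0].astype(int);print(n,u)
    (a:=c["img"][u[1]-42:u[1]+42,u[0]-45:u[0]+45,::-1]);exec(f"{n}=a")
cv2.imwrite("pics/c10.png",cv2.resize(np.hstack([scene,top]),None,fx=4.4,fy=4.4,interpolation=cv2.INTER_CUBIC))
E
```

```text
t22.6 tcp [ 0.506  -0.031   0.0833] chg mm [-40.2 -30.2  83.3] yaw -14.29 tilt [0.0015 0.0001] w 25.6 gf 30.0 F [ 0.1 -0.1 -0.9]
scene [285 250]
top [309 218]
```

View pics/c10.png

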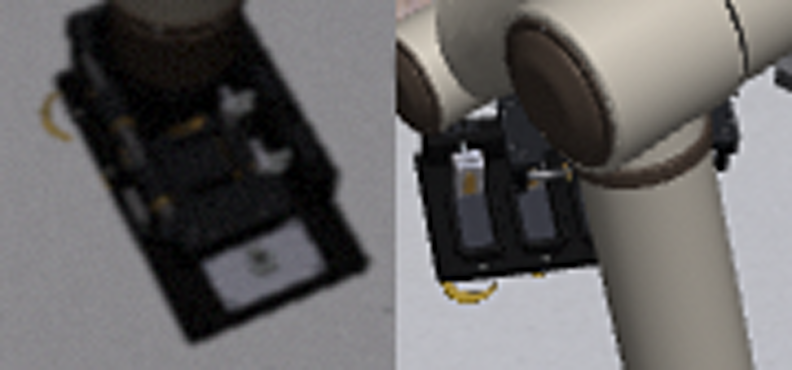

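Emit:
{"name": "move_arm", "arguments": {
  "series": [
    {"grip": 0.1,"xyz": [7,0,0],"angular": [0,0,0]},
    {"grip": 0.1,"xyz": [12,0,0],"angular": [0,0,0]},
    {"grip": 0.1,"xyz": [12,0,0],"angular": [0,0,0]},
    {"grip": 0.1,"xyz": [12,0,0],"angular": [0,0,0]}
  ]
}}

```text
time_s: 23.1
tcp_pos: [0.5171, -0.0335, 0.0825]
ee_rot: [[0.969, -0.246, -0.0], [-0.246, -0.969, 0.0], [-0.0, -0.0, -1.0]]
wrist_force: [-0.5, 0.2, -0.9]
gripper_width: 0.294
gripper_force: 30.0
```

Emit:
{"name": "move_arm", "arguments": {
  "series": [
    {"grip": 0.1,"xyz": [3,0,0],"angular": [0,0,0]},
    {"grip": 0.1,"xyz": [5,0,0],"angular": [0,0,0]},
    {"grip": 0.1,"xyz": [5,0,0],"angular": [0,0,0]},
    {"grip": 0.1,"xyz": [5,0,0],"angular": [0,0,0]}
  ]
}}

```text
time_s: 23.5
tcp_pos: [0.5209, -0.0347, 0.0823]
ee_rot: [[0.969, -0.246, -0.002], [-0.246, -0.969, -0.0], [-0.002, 0.001, -1.0]]
wrist_force: [-3.7, 1.2, -0.3]
gripper_width: 0.297
gripper_force: 30.0
```

Emit:
{"name": "move_arm", "arguments": {
  "series": [
    {"grip": 0.1,"xyz": [3,0,0],"angular": [0,0,0]},
    {"grip": 0.1,"xyz": [6,0,0],"angular": [0,0,0]},
    {"grip": 0.1,"xyz": [6,0,0],"angular": [0,0,0]},
    {"grip": 0.1,"xyz": [6,0,0],"angular": [0,0,0]}
  ]
}}

```text
time_s: 23.9
tcp_pos: [0.5267, -0.0362, 0.0823]
ee_rot: [[0.969, -0.247, -0.003], [-0.247, -0.969, -0.0], [-0.003, 0.001, -1.0]]
wrist_force: [-5.0, 3.1, 2.4]
gripper_width: 0.295
gripper_force: 30.0
```

```bash
python3 - <<'E'
from h import *
st()
E
```

```text
t23.9 tcp [ 0.5267 -0.0362  0.0823] chg mm [-18.9 -30.2  82.3] yaw -14.27 tilt [-0.0027 -0.0001] w 25.7 gf 30.0 F [-5.   3.1  2.4]
```

Contact began at the expected position (TCP x ≈ -26 mm). I push back to about 10 mm and lower in steps.

Emit:
{"name": "move_arm", "arguments": {
  "series": [
    {"grip": 0.1,"xyz": [3,0,0],"angular": [0,0,0]},
    {"grip": 0.1,"xyz": [3,0,0],"angular": [0,0,0]},
    {"grip": 0.1,"xyz": [3,0,4],"angular": [0,0,0]},
    {"grip": 0.1,"xyz": [3,0,8],"angular": [0,0,0]},
    {"grip": 0.1,"xyz": [3,0,10],"angular": [0,0,0]},
    {"grip": 0.1,"xyz": [3,0,10],"angular": [0,0,0]}
  ]
}}

```text
time_s: 24.5
tcp_pos: [0.5285, -0.0373, 0.0718]
ee_rot: [[0.969, -0.247, -0.005], [-0.247, -0.969, -0.001], [-0.005, 0.002, -1.0]]
wrist_force: [-5.9, 2.2, 0.7]
gripper_width: 0.293
gripper_force: 30.0
```

Emit:
{"name": "move_arm", "arguments": {
  "series": [
    {"grip": 0.1,"xyz": [0,0,3],"angular": [0,0,0]},
    {"grip": 0.1,"xyz": [0,0,6],"angular": [0,0,0]},
    {"grip": 0.1,"xyz": [0,0,6],"angular": [0,0,0]}
  ]
}}

```text
time_s: 24.8
tcp_pos: [0.5292, -0.037, 0.0689]
ee_rot: [[0.97, -0.245, -0.003], [-0.245, -0.97, -0.001], [-0.003, 0.002, -1.0]]
wrist_force: [-12.3, 4.5, 19.8]
gripper_width: 0.292
gripper_force: 30.1
```

```bash
python3 - <<'E'
from h import *
st()
E
```

```text
t24.8 tcp [ 0.5292 -0.037   0.0689] chg mm [-16.2 -30.4  68.9] yaw -14.18 tilt [-0.0035 -0.0012] w 25.4 gf 30.1 F [-12.3   4.5  19.8]
```

Blocked at rail height, so there is a lateral error. The moment should show which side is catching.

```bash
python3 - <<'E'
from h import *
s=r.sense();R=cv2.Rodrigues(np.array([0,0,Q[2]]))[0]
print("F_c",(R.T@s["wrist_force"]).round(2),"M_c",(R.T@s["moment"]).round(3))
# look at empty bays 1,2 in scene: project lateral bay centre lines
c=cap("scene")
for n,x0,y0 in(("s",240,195),):
    s_=5.7;img=cv2.resize(c["img"][195:300,240:380,::-1],None,fx=s_,fy=s_,interpolation=cv2.INTER_CUBIC)
    img=cv2.convertScaleAbs(img,alpha=2.2)
    for y in(.024,-.03):
      for x,z in((.008,.063),(.028,.063)):
        for dy in(-.0125,.0125):
            u=(proj(c,tf(Q)((x+(.016 if y<0 else 0),y+dy,z)))[0]-[240,195]+.5)*s_-.5;cv2.circle(img,tuple(int(v) for v in u),3,(0,0,255),-1)
    for p in((-.07,-.118,.02),(.07,-.118,.02),(.07,-.064,.02),(.072,-.064,.054)):
        u=(proj(c,tf(Q)(p))[0]-[240,195]+.5)*s_-.5;cv2.circle(img,tuple(int(v) for v in u),3,(255,0,255),-1)
    cv2.imwrite("pics/c11.png",img)
E
```

```text
F_c [-13.03   1.36  19.84] M_c [0.163 3.742 0.065]
```

View pics/c11.png

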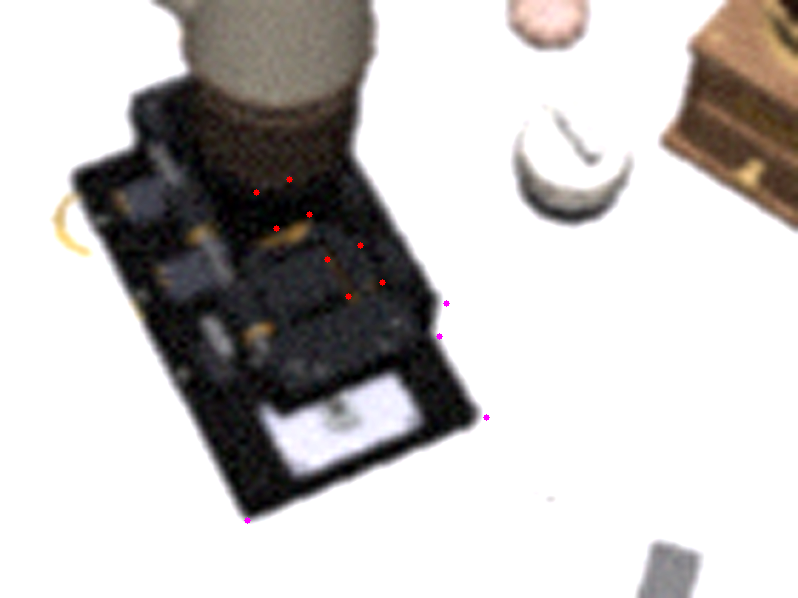

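Emit:
{"name": "move_arm", "arguments": {
  "series": [
    {"grip": 0.1,"xyz": [0,0,-3],"angular": [0,0,0]},
    {"grip": 0.1,"xyz": [0,0,-6],"angular": [0,0,0]},
    {"grip": 0.1,"xyz": [0,0,-6],"angular": [0,0,0]}
  ]
}}

```text
time_s: 25.15
tcp_pos: [0.5277, -0.0373, 0.0714]
ee_rot: [[0.969, -0.247, -0.007], [-0.247, -0.969, -0.0], [-0.006, 0.002, -1.0]]
wrist_force: [-6.5, 2.0, -1.1]
gripper_width: 0.297
gripper_force: 29.9
```

```bash
cat >> h.py <<'E'
def fm():
    s=r.sense();R=cv2.Rodrigues(np.array([0,0,Q[2]]))[0]
    print("F_c",(R.T@s["wrist_force"]).round(2),"M_c",(R.T@s["moment"]).round(3))
E
python3 - <<'E'
from h import *
st();fm()
E
```

```text
t25.1 tcp [ 0.5277 -0.0373  0.0714] chg mm [-17.6 -31.   71.4] yaw -14.31 tilt [-0.0065 -0.0005] w 25.8 gf 29.9 F [-6.5  2.  -1.1]
F_c [-6.75  0.35 -1.08] M_c [0.051 1.948 0.068]
```

The contact is on the right rail (y ≈ -9 mm from the centre). I shift 2.5 mm left and lower again.

Emit:
{"name": "move_arm", "arguments": {
  "series": [
    {"grip": 0.1,"xyz": [0,-2.5,0],"angular": [0,0,0]},
    {"grip": 0.1,"xyz": [0,-2.5,0],"angular": [0,0,0]},
    {"grip": 0.1,"xyz": [0,-2.5,3],"angular": [0,0,0]},
    {"grip": 0.1,"xyz": [0,-2.5,6],"angular": [0,0,0]},
    {"grip": 0.1,"xyz": [0,-2.5,8],"angular": [0,0,0]},
    {"grip": 0.1,"xyz": [0,-2.5,8],"angular": [0,0,0]}
  ]
}}

```text
time_s: 25.75
tcp_pos: [0.529, -0.035, 0.0637]
ee_rot: [[0.969, -0.247, -0.006], [-0.247, -0.969, -0.001], [-0.005, 0.002, -1.0]]
wrist_force: [-6.4, 1.9, 1.3]
gripper_width: 0.296
gripper_force: 30.0
```

```bash
python3 - <<'E'
from h import *
st();fm()
E
```

```text
t25.8 tcp [ 0.529  -0.035   0.0637] chg mm [-16.9 -28.4  63.7] yaw -14.29 tilt [-0.0055 -0.0008] w 25.8 gf 30.0 F [-6.4  1.9  1.3]
F_c [-6.62  0.22  1.26] M_c [0.011 1.886 0.037]
```

It is in between the rails. I lower it the rest of the way, let go and rise.

Emit:
{"name": "move_arm", "arguments": {
  "series": [
    {"grip": 0.1,"xyz": [0,0,3],"angular": [0,0,0]},
    {"grip": 0.1,"xyz": [0,0,4],"angular": [0,0,0]},
    {"grip": 0.1,"xyz": [0,0,4],"angular": [0,0,0]}
  ]
}}

```text
time_s: 26.05
tcp_pos: [0.529, -0.0349, 0.0598]
ee_rot: [[0.969, -0.247, -0.005], [-0.247, -0.969, -0.001], [-0.005, 0.002, -1.0]]
wrist_force: [-6.8, 1.9, 1.7]
gripper_width: 0.299
gripper_force: 30.0
```

Emit:
{"name": "move_arm", "arguments": {
  "series": [
    {"grip": 0.42,"xyz": [0,0,0],"angular": [0,0,0]},
    {"grip": 0.42,"xyz": [0,0,0],"angular": [0,0,0]},
    {"grip": 0.42,"xyz": [0,0,0],"angular": [0,0,0]},
    {"grip": 0.42,"xyz": [0,0,-15],"angular": [0,0,0]},
    {"grip": 0.42,"xyz": [0,0,-50],"angular": [0,0,0]},
    {"grip": 0.42,"xyz": [0,0,-95],"angular": [0,0,0]},
    {"grip": 0.42,"xyz": [0,-45,-97],"angular": [0,0,0]},
    {"grip": 0.42,"xyz": [0,-90,-97],"angular": [0,0,0]},
    {"grip": 0.42,"xyz": [0,-130,-97],"angular": [0,0,0]},
    {"grip": 0.42,"xyz": [0,-130,-97],"angular": [0,0,0]}
  ]
}}

```text
time_s: 27.05
tcp_pos: [0.5656, 0.0957, 0.1582]
ee_rot: [[0.97, -0.242, 0.004], [-0.242, -0.97, 0.002], [0.004, -0.003, -1.0]]
wrist_force: [0.7, -0.1, 0.3]
gripper_width: 0.421
gripper_force: 0.0
```

```bash
python3 - <<'E'
from h import *
st();c=cap("scene");tray(c)
for e in empties(c):print(e[0].round(4),e[1],e[3])
crop(c,240,195,140,105,5.7,"pics/c12.png")
E
```

```text
t27.1 tcp [0.5656 0.0957 0.1582] chg mm [-13.6 107.2 158.2] yaw -13.98 tilt [0.0045 0.0015] w 36.6 gf 0.0 F [ 0.7 -0.1  0.3]
tray [0.481 0.355 0.015] rect [0.48  0.355] [0.186 0.165] 6.8 1598
[ 0.5857 -0.2779  0.013 ] 30.55864 [354.99134199 302.27705628]
```

View pics/c12.png

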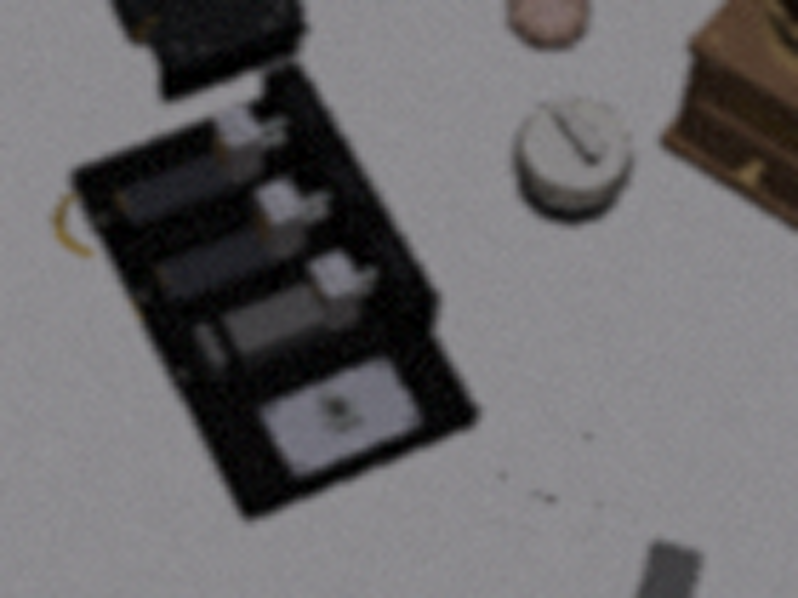

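The pack at (280,320) sits just as the charged one did, with the block's lug back at (375,275). The toggle is still forward. The second empty is unmoved at (.586, -.278), yaw about 31°, so I fetch it.

Emit:
{"name": "move_arm", "arguments": {
  "series": [
    {"grip": 0.6,"xyz": [10,32,0],"angular": [0,0,0]},
    {"grip": 0.6,"xyz": [24,76,0],"angular": [0,0,-0.1]},
    {"grip": 0.6,"xyz": [38,120,0],"angular": [0,0,-0.2]},
    {"grip": 0.6,"xyz": [52,164,0],"angular": [0,0,-0.3]},
    {"grip": 0.6,"xyz": [66,208,0],"angular": [0,0,-0.4]},
    {"grip": 0.6,"xyz": [80,252,0],"angular": [0,0,-0.5]},
    {"grip": 0.6,"xyz": [94,296,0],"angular": [0,0,-0.6]},
    {"grip": 0.6,"xyz": [105,330,0],"angular": [0,0,-0.7]},
    {"grip": 0.6,"xyz": [112,352,0],"angular": [0,0,-0.79]},
    {"grip": 0.6,"xyz": [112,352,0],"angular": [0,0,-0.79]}
  ]
}}

```text
time_s: 28.1
tcp_pos: [0.5842, -0.2812, 0.1572]
ee_rot: [[0.859, 0.511, 0.0], [0.511, -0.859, -0.001], [-0.0, 0.001, -1.0]]
wrist_force: [0.1, 0.4, -0.0]
gripper_width: 0.603
gripper_force: 0.0
```

Emit:
{"name": "move_arm", "arguments": {
  "series": [
    {"grip": 0.6,"xyz": [0,0,0],"angular": [0,0,0]},
    {"grip": 0.6,"xyz": [0,0,0],"angular": [0,0,0]},
    {"grip": 0.6,"xyz": [0,0,0],"angular": [0,0,0]}
  ]
}}

```text
time_s: 28.4
tcp_pos: [0.5851, -0.2763, 0.1578]
ee_rot: [[0.857, 0.516, 0.0], [0.516, -0.857, -0.0], [0.0, 0.0, -1.0]]
wrist_force: [-0.1, -0.1, -0.2]
gripper_width: 0.599
gripper_force: 0.0
```

```bash
python3 - <<'E'
from h import *
st();c=cap("top")
u=proj(c,[.5857,-.2779,.013])[0];print(u,c["img"][int(u[1]),int(u[0])]);c2=cap("scene")
for e in empties(c2):print(e)
E
```

```text
t28.4 tcp [ 0.5851 -0.2763  0.1578] chg mm [  97.  -248.5  157.8] yaw 31.06 tilt [ 0.0002 -0.    ] w 52.1 gf 0.0 F [-0.1 -0.1 -0.2]
[357.57394545 195.01089687] [45 45 48]
(array([ 0.58572632, -0.277915  ,  0.013     ]), np.float32(30.55864), (0.07716457545757294, 0.02744894288480282), array([354.99134199, 302.27705628]))
```

Emit:
{"name": "move_arm", "arguments": {
  "series": [
    {"grip": 0.6,"xyz": [0,1,40],"angular": [0,0,0]},
    {"grip": 0.6,"xyz": [0,1,80],"angular": [0,0,0]},
    {"grip": 0.6,"xyz": [0,1,108],"angular": [0,0,0]},
    {"grip": 0.6,"xyz": [0,1,118],"angular": [0,0,0]},
    {"grip": 0.6,"xyz": [0,1,118],"angular": [0,0,0]},
    {"grip": 0.1,"xyz": [0,1,118],"angular": [0,0,0]},
    {"grip": 0.1,"xyz": [0,1,118],"angular": [0,0,0]},
    {"grip": 0.1,"xyz": [0,1,118],"angular": [0,0,0]},
    {"grip": 0.1,"xyz": [0,1,118],"angular": [0,0,0]},
    {"grip": 0.1,"xyz": [0,1,118],"angular": [0,0,0]}
  ]
}}

```text
time_s: 29.5
tcp_pos: [0.5861, -0.2783, 0.0407]
ee_rot: [[0.857, 0.515, 0.002], [0.515, -0.857, -0.001], [0.001, 0.001, -1.0]]
wrist_force: [-0.1, -0.0, 3.0]
gripper_width: 0.295
gripper_force: 29.9
```

```bash
python3 - <<'E'
from h import *
st()
E
```

```text
t29.5 tcp [ 0.5861 -0.2783  0.0407] chg mm [  98.4 -250.1   40.7] yaw 31.02 tilt [ 0.0016 -0.0005] w 25.7 gf 29.9 F [-0.1 -0.   3. ]
```

Emit:
{"name": "move_arm", "arguments": {
  "series": [
    {"grip": 0.1,"xyz": [0,0,-30],"angular": [0,0,0]},
    {"grip": 0.1,"xyz": [0,0,-75],"angular": [0,0,0]},
    {"grip": 0.1,"xyz": [0,0,-110],"angular": [0,0,0]},
    {"grip": 0.1,"xyz": [0,0,-118],"angular": [0,0,0]},
    {"grip": 0.1,"xyz": [0,0,-118],"angular": [0,0,0]},
    {"grip": 0.1,"xyz": [0,0,-118],"angular": [0,0,0]}
  ]
}}

```text
time_s: 30.1
tcp_pos: [0.5845, -0.2777, 0.1559]
ee_rot: [[0.857, 0.515, -0.003], [0.515, -0.857, 0.001], [-0.002, -0.003, -1.0]]
wrist_force: [-0.5, -0.3, -1.4]
gripper_width: 0.292
gripper_force: 29.9
```

```bash
python3 - <<'E'
from h import *
st()
E
```

```text
t30.1 tcp [ 0.5845 -0.2777  0.1559] chg mm [  96.8 -249.9  155.9] yaw 30.98 tilt [-0.0028  0.0014] w 25.4 gf 29.9 F [-0.5 -0.3 -1.4]
```

Emit:
{"name": "move_arm", "arguments": {
  "series": [
    {"grip": 0.1,"xyz": [12,-28,0],"angular": [0,0,0]},
    {"grip": 0.1,"xyz": [28,-68,0],"angular": [0,0,0.1]},
    {"grip": 0.1,"xyz": [46,-110,0],"angular": [0,0,0.2]},
    {"grip": 0.1,"xyz": [64,-152,0],"angular": [0,0,0.3]},
    {"grip": 0.1,"xyz": [82,-194,0],"angular": [0,0,0.4]},
    {"grip": 0.1,"xyz": [99,-236,0],"angular": [0,0,0.5]},
    {"grip": 0.1,"xyz": [116,-278,0],"angular": [0,0,0.6]},
    {"grip": 0.1,"xyz": [130,-312,0],"angular": [0,0,0.7]},
    {"grip": 0.1,"xyz": [138,-330,0],"angular": [0,0,0.79]},
    {"grip": 0.1,"xyz": [138,-330,0],"angular": [0,0,0.79]}
  ]
}}

```text
time_s: 31.1
tcp_pos: [0.5326, 0.0778, 0.1555]
ee_rot: [[0.97, -0.243, -0.004], [-0.243, -0.97, -0.001], [-0.003, 0.002, -1.0]]
wrist_force: [-0.4, -1.1, -0.8]
gripper_width: 0.293
gripper_force: 29.9
```

Emit:
{"name": "move_arm", "arguments": {
  "series": [
    {"grip": 0.1,"xyz": [0,0,0],"angular": [0,0,0]},
    {"grip": 0.1,"xyz": [0,0,20],"angular": [0,0,0]},
    {"grip": 0.1,"xyz": [0,0,20],"angular": [0,0,0]},
    {"grip": 0.1,"xyz": [0,0,20],"angular": [0,0,0]}
  ]
}}

```text
time_s: 31.5
tcp_pos: [0.5336, 0.0746, 0.1369]
ee_rot: [[0.969, -0.247, -0.002], [-0.247, -0.969, -0.001], [-0.002, 0.002, -1.0]]
wrist_force: [0.2, -0.3, -0.5]
gripper_width: 0.293
gripper_force: 29.9
```

```bash
python3 - <<'E'
from h import *
st();fm()
E
```

```text
t31.5 tcp [0.5336 0.0746 0.1369] chg mm [-39.5  78.8 136.9] yaw -14.31 tilt [-0.0021 -0.0012] w 25.5 gf 29.9 F [ 0.2 -0.3 -0.5]
F_c [ 0.25 -0.24 -0.48] M_c [-0.031  0.015 -0.039]
```

Emit:
{"name": "move_arm", "arguments": {
  "series": [
    {"grip": 0.1,"xyz": [0,-1.5,25],"angular": [0,0,0]},
    {"grip": 0.1,"xyz": [0,-1.5,45],"angular": [0,0,0]},
    {"grip": 0.1,"xyz": [0,-1.5,53],"angular": [0,0,0]},
    {"grip": 0.1,"xyz": [7,-1.5,53],"angular": [0,0,0]},
    {"grip": 0.1,"xyz": [12,-1.5,53],"angular": [0,0,0]},
    {"grip": 0.1,"xyz": [12,-1.5,53],"angular": [0,0,0]},
    {"grip": 0.1,"xyz": [12,-1.5,53],"angular": [0,0,0]}
  ]
}}

```text
time_s: 32.2
tcp_pos: [0.5468, 0.0744, 0.0855]
ee_rot: [[0.969, -0.246, 0.002], [-0.246, -0.969, 0.001], [0.002, -0.001, -1.0]]
wrist_force: [-0.3, 0.6, -0.4]
gripper_width: 0.294
gripper_force: 29.9
```

Emit:
{"name": "move_arm", "arguments": {
  "series": [
    {"grip": 0.1,"xyz": [3,0,0],"angular": [0,0,0]},
    {"grip": 0.1,"xyz": [5,0,0],"angular": [0,0,0]},
    {"grip": 0.1,"xyz": [5,0,0],"angular": [0,0,0]},
    {"grip": 0.1,"xyz": [5,0,0],"angular": [0,0,0]}
  ]
}}

```text
time_s: 32.6
tcp_pos: [0.5501, 0.073, 0.0845]
ee_rot: [[0.969, -0.246, -0.001], [-0.246, -0.969, -0.0], [-0.001, 0.001, -1.0]]
wrist_force: [-5.0, 2.0, 1.2]
gripper_width: 0.296
gripper_force: 29.9
```

Emit:
{"name": "move_arm", "arguments": {
  "series": [
    {"grip": 0.1,"xyz": [3,0,0],"angular": [0,0,0]},
    {"grip": 0.1,"xyz": [6,0,0],"angular": [0,0,0]},
    {"grip": 0.1,"xyz": [6,0,0],"angular": [0,0,0]},
    {"grip": 0.1,"xyz": [6,0,0],"angular": [0,0,0]}
  ]
}}

```text
time_s: 33.0
tcp_pos: [0.5553, 0.0716, 0.0842]
ee_rot: [[0.969, -0.246, -0.003], [-0.246, -0.969, -0.0], [-0.003, 0.001, -1.0]]
wrist_force: [-5.6, 2.2, 3.1]
gripper_width: 0.296
gripper_force: 29.9
```

```bash
python3 - <<'E'
from h import *
st();fm()
E
```

```text
t33.0 tcp [0.5553 0.0716 0.0842] chg mm [-17.7  81.3  84.2] yaw -14.26 tilt [-0.0028 -0.0004] w 25.8 gf 29.9 F [-5.6  2.2  3.1]
F_c [-5.97  0.75  3.1 ] M_c [0.368 1.916 0.093]
```

Emit:
{"name": "move_arm", "arguments": {
  "series": [
    {"grip": 0.1,"xyz": [2.5,1,0],"angular": [0,0,0]},
    {"grip": 0.1,"xyz": [2.5,1,0],"angular": [0,0,0]},
    {"grip": 0.1,"xyz": [2.5,1,4],"angular": [0,0,0]},
    {"grip": 0.1,"xyz": [2.5,1,8],"angular": [0,0,0]},
    {"grip": 0.1,"xyz": [2.5,1,11],"angular": [0,0,0]},
    {"grip": 0.1,"xyz": [2.5,1,11],"angular": [0,0,0]}
  ]
}}

```text
time_s: 33.6
tcp_pos: [0.5564, 0.0696, 0.0725]
ee_rot: [[0.969, -0.247, -0.005], [-0.247, -0.969, -0.001], [-0.005, 0.003, -1.0]]
wrist_force: [-6.8, 2.6, 0.5]
gripper_width: 0.297
gripper_force: 29.9
```

Emit:
{"name": "move_arm", "arguments": {
  "series": [
    {"grip": 0.1,"xyz": [0,0,3],"angular": [0,0,0]},
    {"grip": 0.1,"xyz": [0,0,6],"angular": [0,0,0]},
    {"grip": 0.1,"xyz": [0,0,6],"angular": [0,0,0]}
  ]
}}

```text
time_s: 33.9
tcp_pos: [0.5563, 0.0696, 0.0665]
ee_rot: [[0.969, -0.247, -0.006], [-0.247, -0.969, -0.001], [-0.005, 0.003, -1.0]]
wrist_force: [-7.1, 1.6, 0.9]
gripper_width: 0.296
gripper_force: 29.9
```

```bash
python3 - <<'E'
from h import *
st();fm()
E
```

```text
t33.9 tcp [0.5563 0.0696 0.0665] chg mm [-16.2  79.6  66.5] yaw -14.28 tilt [-0.0055 -0.0014] w 25.7 gf 29.9 F [-7.1  1.6  0.9]
F_c [-7.31 -0.21  0.94] M_c [0.127 2.027 0.045]
```

It is between the rails. I lower the last 5.5 mm, release, rise and check.

Emit:
{"name": "move_arm", "arguments": {
  "series": [
    {"grip": 0.1,"xyz": [0,0,3],"angular": [0,0,0]},
    {"grip": 0.1,"xyz": [0,0,5.5],"angular": [0,0,0]},
    {"grip": 0.1,"xyz": [0,0,5.5],"angular": [0,0,0]}
  ]
}}

```text
time_s: 34.2
tcp_pos: [0.5563, 0.0695, 0.0611]
ee_rot: [[0.969, -0.247, -0.006], [-0.247, -0.969, -0.001], [-0.005, 0.003, -1.0]]
wrist_force: [-7.0, 1.0, 1.3]
gripper_width: 0.294
gripper_force: 29.9
```

Emit:
{"name": "move_arm", "arguments": {
  "series": [
    {"grip": 0.42,"xyz": [0,0,0],"angular": [0,0,0]},
    {"grip": 0.42,"xyz": [0,0,0],"angular": [0,0,0]},
    {"grip": 0.42,"xyz": [0,0,0],"angular": [0,0,0]},
    {"grip": 0.42,"xyz": [0,0,-15],"angular": [0,0,0]},
    {"grip": 0.42,"xyz": [0,0,-50],"angular": [0,0,0]},
    {"grip": 0.42,"xyz": [0,0,-95],"angular": [0,0,0]},
    {"grip": 0.42,"xyz": [0,-40,-97],"angular": [0,0,0]},
    {"grip": 0.42,"xyz": [0,-80,-97],"angular": [0,0,0]},
    {"grip": 0.42,"xyz": [0,-80,-97],"angular": [0,0,0]},
    {"grip": 0.42,"xyz": [0,-80,-97],"angular": [0,0,0]}
  ]
}}

```text
time_s: 35.2
tcp_pos: [0.5787, 0.1482, 0.159]
ee_rot: [[0.97, -0.245, 0.0], [-0.245, -0.97, 0.0], [0.0, -0.0, -1.0]]
wrist_force: [-0.2, -0.1, 0.2]
gripper_width: 0.419
gripper_force: 0.0
```

```bash
python3 - <<'E'
from h import *
st();fm();c=cap("scene");np.save("pics/now.npy",c["img"]);tray(c)
# compare grey pack-top regions with start image
a=cv2.GaussianBlur(cv2.cvtColor(np.load("pics/s0.npy"),7),(5,5),0).astype(int);b=cv2.GaussianBlur(cv2.cvtColor(c["img"],7),(5,5),0).astype(int)
for n,y in(("bay1",.078),("bay2",.024),("bay3",-.03)):
    P=tf(Q)([(x,y,z) for x,z in((-.05,.046),(-.042,.046),(-.03,.046),(-.015,.046),(0,.046),(.01,.046),(.018,.063),(.026,.063))])
    u=proj(c,P).round().astype(int);print(n,[(int(a[v,w]),int(b[v,w])) for w,v in u])
    R=[x for x in np.vstack([u-6,u+6])];x0,y0=np.min(R,0);x1,y1=np.max(R,0)
    print(" shift",cv2.phaseCorrelate(a[y0:y1,x0:x1].astype(np.float32),b[y0:y1,x0:x1].astype(np.float32)))
E
```

```text
t35.2 tcp [0.5787 0.1482 0.159 ] chg mm [-14.  161.4 159. ] yaw -14.19 tilt [0.0004 0.0001] w 36.4 gf 0.0 F [-0.2 -0.1  0.2]
F_c [-0.18 -0.14  0.24] M_c [-0.084  0.048  0.042]
tray [0.481 0.355 0.015] rect [0.48  0.355] [0.186 0.164] 6.7 1596
bay1 [(44, 50), (27, 31), (59, 63), (58, 63), (58, 63), (55, 61), (92, 101), (99, 109)]
 shift ((-0.2113983724724946, 0.01580408637321362), 0.898395585793036)
bay2 [(45, 25), (26, 23), (58, 26), (59, 23), (58, 27), (53, 57), (89, 112), (99, 71)]
 shift ((-0.37816459879556064, 0.45828992927346235), 0.6884805968514195)
bay3 [(42, 45), (24, 27), (58, 64), (58, 65), (59, 64), (54, 59), (91, 100), (102, 112)]
 shift ((0.07726258506129824, -0.03105179192236207), 0.906913578234337)
```

Both seated packs match the start view to within 0.2 px, the tray is unmoved and bay 2 stays empty. Now I switch back on from the front.

Emit:
{"name": "move_arm", "arguments": {
  "series": [
    {"grip": 0,"xyz": [-4,40,0],"angular": [0,0,0]},
    {"grip": 0,"xyz": [-8,85,0],"angular": [0,0,0]},
    {"grip": 0,"xyz": [-12,130,0],"angular": [0,0,0]},
    {"grip": 0,"xyz": [-17,175,0],"angular": [0,0,0]},
    {"grip": 0,"xyz": [-21,220,0],"angular": [0,0,0]},
    {"grip": 0,"xyz": [-24,248,0],"angular": [0,0,0]},
    {"grip": 0,"xyz": [-24,248,0],"angular": [0,0,0]},
    {"grip": 0,"xyz": [-24,248,35],"angular": [0,0,0]},
    {"grip": 0,"xyz": [-24,248,75],"angular": [0,0,0]},
    {"grip": 0,"xyz": [-24,248,94],"angular": [0,0,0]}
  ]
}}

```text
time_s: 36.25
tcp_pos: [0.492, -0.0875, 0.0625]
ee_rot: [[0.969, -0.248, -0.004], [-0.248, -0.969, -0.0], [-0.004, 0.001, -1.0]]
wrist_force: [-0.2, -0.3, -0.6]
gripper_width: 0.007
gripper_force: 0.0
```

Emit:
{"name": "move_arm", "arguments": {
  "series": [
    {"grip": 0,"xyz": [0,0,0],"angular": [0,0,0]},
    {"grip": 0,"xyz": [6,0,0],"angular": [0,0,0]},
    {"grip": 0,"xyz": [11,0,0],"angular": [0,0,0]},
    {"grip": 0,"xyz": [16,0,0],"angular": [0,0,0]},
    {"grip": 0,"xyz": [21,0,0],"angular": [0,0,0]},
    {"grip": 0,"xyz": [25,0,0],"angular": [0,0,0]},
    {"grip": 0,"xyz": [29,0,0],"angular": [0,0,0]},
    {"grip": 0,"xyz": [29,0,0],"angular": [0,0,0]},
    {"grip": 0,"xyz": [29,0,0],"angular": [0,0,0]}
  ]
}}

```text
time_s: 37.15
tcp_pos: [0.5225, -0.0942, 0.0651]
ee_rot: [[0.969, -0.246, 0.001], [-0.246, -0.969, -0.0], [0.001, -0.0, -1.0]]
wrist_force: [0.0, -0.5, 0.4]
gripper_width: 0.005
gripper_force: 0.0
```

Emit:
{"name": "move_arm", "arguments": {
  "series": [
    {"grip": 0,"xyz": [-15,0,0],"angular": [0,0,0]},
    {"grip": 0,"xyz": [-25,0,-20],"angular": [0,0,0]},
    {"grip": 0,"xyz": [-25,0,-60],"angular": [0,0,0]},
    {"grip": 0,"xyz": [-25,0,-95],"angular": [0,0,0]},
    {"grip": 0,"xyz": [-25,-45,-95],"angular": [0,0,0]},
    {"grip": 0,"xyz": [-25,-90,-95],"angular": [0,0,0]},
    {"grip": 0,"xyz": [-25,-135,-95],"angular": [0,0,0]},
    {"grip": 0,"xyz": [-25,-180,-95],"angular": [0,0,0]},
    {"grip": 0,"xyz": [-25,-225,-95],"angular": [0,0,0]},
    {"grip": 0,"xyz": [-25,-248,-95],"angular": [0,0,0]}
  ]
}}

```text
time_s: 38.15
tcp_pos: [0.5597, 0.1556, 0.16]
ee_rot: [[0.97, -0.244, 0.001], [-0.244, -0.97, 0.0], [0.001, -0.001, -1.0]]
wrist_force: [-0.2, 0.5, -0.3]
gripper_width: 0.006
gripper_force: 0.0
```

```bash
python3 - <<'E'
from h import *
st();c=cap("scene");tray(c)
g0=cv2.cvtColor(np.load("pics/s0.npy"),7).astype(np.float32);g1=cv2.cvtColor(np.load("pics/now.npy"),7).astype(np.float32);g2=cv2.cvtColor(c["img"],7).astype(np.float32)
u=proj(c,tf(Q)((0,-.088,.035)))[0].round().astype(int);sl=np.s_[u[1]-6:u[1]+7,u[0]-7:u[0]+8]
d=lambda a,b:np.corrcoef(a[sl].ravel(),b[sl].ravel())[0,1].round(3)
print("on-start vs now",d(g0,g2),"off vs now",d(g1,g2),"on-start vs off",d(g0,g1))
for y in(.078,.024,-.03):
    U=proj(c,tf(Q)([(-.05,y,.046),(-.042,y,.046),(-.02,y,.046),(.018,y,.063)])).round().astype(int)
    print([(int(g1[v,w]),int(g2[v,w])) for w,v in U])
cv2.imwrite("pics/final.png",c["img"][:,:,::-1])
E
```

```text
t38.1 tcp [0.5597 0.1556 0.16  ] chg mm [-34.1 163.8 160. ] yaw -14.11 tilt [0.001  0.0004] w 0.5 gf 0.0 F [-0.2  0.5 -0.3]
tray [0.481 0.355 0.015] rect [0.48  0.355] [0.186 0.165] 6.8 1601
on-start vs now 0.994 off vs now 0.891 on-start vs off 0.892
[(56, 59), (23, 19), (61, 67), (107, 109)]
[(25, 24), (27, 24), (32, 29), (118, 115)]
[(50, 56), (14, 20), (66, 66), (108, 107)]
```

The switch is on (0.994 correlation with the start view), both empties are still seated and the tray is unmoved. Handing in.

```bash
python3 -c "
from station import r
print(r.finish_job())"
```

```text
the job is handed in; nothing more can be done
None
```

The job is handed in, with no verdict returned: the three charged packs lie in the wooden tray, the two empties are seated in bays 1 and 3, and the charger is back on; timer, onion and mug were not touched.

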